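# Put the filter cubes away in the slide-cover case

### The job

Put away every loose microscope filter cube on the bench: turn the case's clamp knob a quarter turn clockwise to free the sliding cover, slide the cover fully open, and stand all the cubes flat on their bases inside the compartment. Then slide the cover fully shut over them and turn the knob back anticlockwise to clamp it. Leave the other small things on the bench where they are.

Things in the scene. Friction and masses are not known exactly. Their poses are not given: they have to be found in the camera images.
- case: fixed grey storage case: case x -144 to +90 mm (a thin guide strip to +97), y -150 to +150, top at 68 mm. Origin at bench level; -x side roughly faces the robot, z up, turned some degrees. The compartment is its -y half; the +y half is closed and carries the cover when open; the strip along the -x side (x -144 to -90) carries the clamp knob
- case_in (a point): centre of the compartment's floor, 6 mm above the bench, axes as the case's; at case x 0, y -75 mm. The compartment is 170 mm (x) by 140 mm (y) inside, walls 5 mm, rim 62 mm above this floor, open-topped when the cover is off it. It takes four cubes in two rows of two, lengths along x, about 10 mm apart
- cover (a joint): travel in m of the flat metal cover (182 x 150 x 5 mm, top 74 mm above the bench) along the case's +y: 0 fully shut over the compartment, 0.145 fully open (end stops). About 2 N of friction, stays where left. While the knob is clamped its tongue blocks an ear on the cover's -x edge: the cover then moves 9 mm at most
- cover_grip (a point): middle of the cover's handle, 91 mm above the bench: a black upright fin on the cover, 70 mm long along the case's x, 12 mm thick along its y, from 74 to 102 mm above the bench. At case x 0, y -20 mm when shut; moves with the cover. Axes as the case's
- knob (a joint): angle of the clamp knob in rad: 0 clamped, grows clockwise seen from above to 1.571 (a quarter turn, end stop), fully free; the cover passes from about 1.2. Friction about 0.08 N m, stays where left. It turns back to 0 only with the cover shut
- knob_grip (a point): on the knob's axis, in the middle of its grip bar, 99 mm above the bench, at case x -115, y -20 mm. Black bar 46 mm long, 12 mm thick, 78 to 108 mm above the bench, over a steel tongue 32 mm wide, top at 76 mm. At joint 0 the bar lies along case y, tongue to -y; at 1.571 along case x, tongue to -x. Turns with the knob, its y along the bar
- cube1: a microscope filter cube: black block 70 x 56 mm, 30 mm high, a small round window in each end; on top a grey metal grip fin 44 mm long (x), 12 mm thick (y), 30 to 52 mm above its base. About 0.18 kg. Origin: centre of its underside; x along block and fin, z up. All cubes are alike; absent ones read None
- cube2: a microscope filter cube: black block 70 x 56 mm, 30 mm high, a small round window in each end; on top a grey metal grip fin 44 mm long (x), 12 mm thick (y), 30 to 52 mm above its base. About 0.18 kg. Origin: centre of its underside; x along block and fin, z up. All cubes are alike; absent ones read None
- cube3: a microscope filter cube: black block 70 x 56 mm, 30 mm high, a small round window in each end; on top a grey metal grip fin 44 mm long (x), 12 mm thick (y), 30 to 52 mm above its base. About 0.18 kg. Origin: centre of its underside; x along block and fin, z up. All cubes are alike; absent ones read None
- cube4: a microscope filter cube: black block 70 x 56 mm, 30 mm high, a small round window in each end; on top a grey metal grip fin 44 mm long (x), 12 mm thick (y), 30 to 52 mm above its base. About 0.18 kg. Origin: centre of its underside; x along block and fin, z up. All cubes are alike; absent ones read None
- oil: bystander: immersion oil bottle, 36 mm across, 75 mm high, origin under its centre
- cap1: bystander: black dust cap, disc 42 mm across, 13 mm high, origin under its centre
- cap2: bystander: black dust cap, disc 48 mm across, 13 mm high, origin under its centre
- driver: bystander: screwdriver 170 mm long with a red handle, lying along its x, 26 mm high
- hexkey: bystander: L-shaped hex key 100 x 30 mm, 8 mm thick, lying flat
- dish: bystander: white shallow dish 90 mm across, 16 mm high, origin under its centre
- objective: bystander: brass-coloured objective lens, 34 mm across, 55 mm high, standing; origin under its centre
Things that resemble listed ones, but are neither listed nor needed, are in the scene too. What is shaped like the cube3 but orange or white is not meant.

How it is judged:
By the outcome, as a careful person would: the job done as asked, in the order asked, and still so for the second after the job is handed in, with the robot touching nothing.
Of cube1, cube2, cube3, cube4 only 3 to 4 are there at a start; the rules pass over those that are not, and their reading is None.
At some moment in a run one of cube1, cube2, cube3, cube4 may be knocked a few centimetres aside while the robot is not near it.
Once in a run the grip may slacken for a moment while it holds something.
It also fails if it takes over 210 s, if anything falls off the work surface, if the arm or the gripper's body presses on something with over 40 N, if the wrist force passes 120 N, or if a joint passes its speed limit or range.

### The arm

A 6-joint arm with a two-finger parallel gripper is mounted at the origin on the work surface. World frame = base frame: x ahead of the robot, y to its left, z up, the work surface at z = 0. Lengths are in m, angles in rad, forces in N, time in s.
With the tool pointing down it reaches from about 0.25 to 0.775 m from the base axis. Payload 4 kg.
Tool frame: the origin (TCP) lies midway between the tips of the shut fingers; the grasp point (between the pads) lies 19 mm behind it (robot.tcp_to_grasp is the distance from the TCP to the grasp point, in m); z points along the fingers, x is the direction in which the jaws open and shut, and the axes are right-handed (so a half turn about z gives the same grasp; the last joint's range is limited). The gripper opens to 94 mm and grips with 3 to 60 N. Pads are 16 mm wide; open, the fingers measure 119 mm over their backs; the gripper's body (75 mm by 177 mm) begins 78 mm behind the grasp point.
Start: joints at [-1.377, 0.087, 1.371, -0, 1.684, -0.103], TCP at [0.161, -0.526, 0.206] pointing down, gripper open.
Joint ranges: [-3.1, 3.1], [-0.76, 2.03], [0.27, 2.55], [-1.08, 4.22], [0.17, 2.65], [-2.57, 2.57]. Speed limits (rad/s): [2.79, 2.79, 3.14, 3.14, 3.14, 3.14].

### API

Orientations are given as [roll, pitch, yaw] about the fixed x, y, z axes, in that order (R = Rz(yaw) Ry(pitch) Rx(roll)).
In Python, from bench import get_obs, vision, robot gives the robot as it stands.
- The arm moves only by the tool servo_tool, never from a script. Its argument "targets" is text: rows parted by semicolons, each of 7 numbers parted by spaces: the opening, from 0 (shut) to 1 (fully open), then the shift along the tool's x, y, z as a fraction of full scale, then the turn, a rotation vector about the tool's x, y, z as a fraction of full scale. A call has 1 to 12 rows; each row is the pose to reach, as a shift and turn from the pose commanded when the call began, along the tool's axes at that moment, turning the shorter way round; what a row does not reach only later rows make up. Full scale, the value 1, is 0.25 m for a shift and pi rad for a turn. A row lasts 1/12 s, in which the tool goes at most 41.7 mm and 7.16 degrees, less where a joint would pass 70% of its speed; a pose out of reach is approached as far as the arm can. A call with a number of a shift or a turn outside -1 to 1 is refused whole. A call with a gripper value outside its range is refused whole. The fingers move at their own pace and stop on an object; the grip force is fixed at half the most. Time passes only in rows, so rows that repeat a pose let the fingers close. It gives the time, the measured TCP pose, the force and the opening at its end, in the units of the state.
- get_obs(): the state, without advancing time (a new reading comes with each control period).
- vision.snapshot(name): name is "side" or "top"; returns a dict with "image" (480x640x3 uint8, red, green, blue), "mtx" (3x3 intrinsics, pixels), "k1" (the pictures are not rectified: a ray, as slopes to the right and down, at radius r is drawn at 1 + k1 r^2 times it, then the intrinsics apply), "world_from_camera" (4x4, takes a point from camera to world coordinates). Camera axes: x right, y down, z forward; pixel columns grow to the right and rows downward; lengths in m; the calibration is good to about 2 mm. A picture is of the moment at which its call begins. There is no depth.
- robot.close_job(): hands the job in, once; it reports no verdict.
The state is a dict: "time": time; "joint_positions": joint angles; "qvel": joint speeds; "joint_torque": joint torques, N m; "tool_pos": TCP position; "ee_rot": TCP orientation; "wrist_force": force on the tool from outside, world axes, zero at the start; "wrist_torque": the same for the moment, N m; "width": finger opening in m.
Only numpy, scipy, OpenCV 4.12 (cv2) and the standard library are available. Lean on these libraries where they do the work, as an engineer would, in place of code of your own. Each camera call takes 0.05 s, during which the arm holds its last target.

## Working session

There is one attempt and no reset: what is moved stays moved. The work goes in short steps, Python scripts to look and compute and a tool call to move; the robot and the scene stay as the last step left them, time stands still between calls to the robot, and variables do not carry over. Pictures are saved under pics/ and viewed, and the job is handed in when it is done.

Besides the shell and the picture viewer there is one more tool, called as a command line: name --argument value ..., lists and objects as JSON in quotes. servo_tool: Moves the arm, as the interface text tells. Its arguments: {"type":"object","properties":{"targets":{"type":"string"}},"required":["targets"]}

```bash
ls; mkdir -p pics; python3 - <<'E'
from bench import get_obs, vision, robot
import cv2
o=get_obs()
for k,v in o.items(): print(k,v)
print(robot.tcp_to_grasp)
for n in ("top","side"):
    s=vision.snapshot(n); cv2.imwrite(f"pics/{n}0.png",s["image"][:,:,::-1]); print(n,s["mtx"],s["k1"],s["world_from_camera"])
E
```

```text
pics
time 0.0
joint_positions [-1.37713581e+00  8.79669983e-02  1.37223403e+00 -1.37815561e-05
  1.68360313e+00 -1.03114034e-01]
qvel [ 2.04757404e-04 -4.22320410e-04  2.12583386e-04  1.07243832e-03
 -9.32154505e-05 -9.41748960e-04]
joint_torque [-9.51444999e-04 -3.40186107e+01 -3.02428508e+01  7.16836704e-02
  3.28646181e-02 -1.56704932e-04]
tool_pos [ 0.16071847 -0.52542304  0.20430789]
ee_rot [-3.14137864e+00  2.20117209e-03 -1.27402307e+00]
wrist_force [-0.42190572  0.53946726 -0.65274425]
wrist_torque [-0.00500488 -0.00549888 -0.01262095]
width 0.09421327545157143
0.0188
top [[491.96665544   0.         322.64560989]
 [  0.         491.96665544 237.41830737]
 [  0.           0.           1.        ]] -0.001203703609944993 [[-0.02577893 -0.99343919  0.11141824  0.43437665]
 [-0.99964993  0.02628178  0.00304661 -0.14865844]
 [-0.00595489 -0.1113007  -0.99376893  1.09342976]
 [ 0.          0.          0.          1.        ]]
side [[608.58390309   0.         322.69788128]
 [  0.         608.58390309 228.69721485]
 [  0.           0.           1.        ]] -0.026938973403885194 [[ 0.98895901 -0.10347626  0.10607895  0.39797461]
 [-0.14741849 -0.61405065  0.77537706 -1.30376569]
 [-0.01509527 -0.78245413 -0.62252523  1.00367654]
 [ 0.          0.          0.          1.        ]]
```

View pics/top0.png

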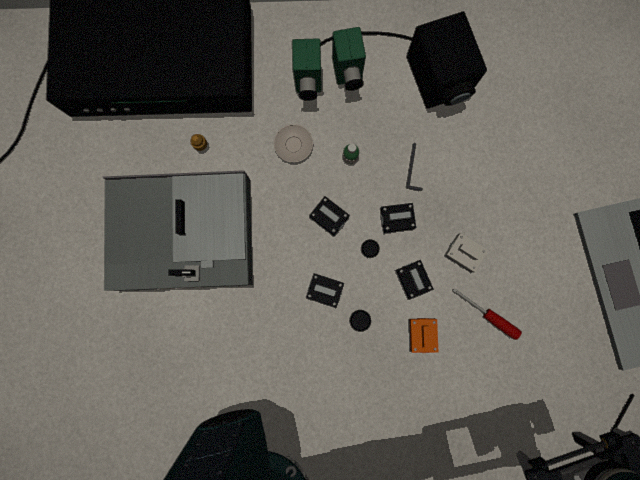

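View pics/side0.png

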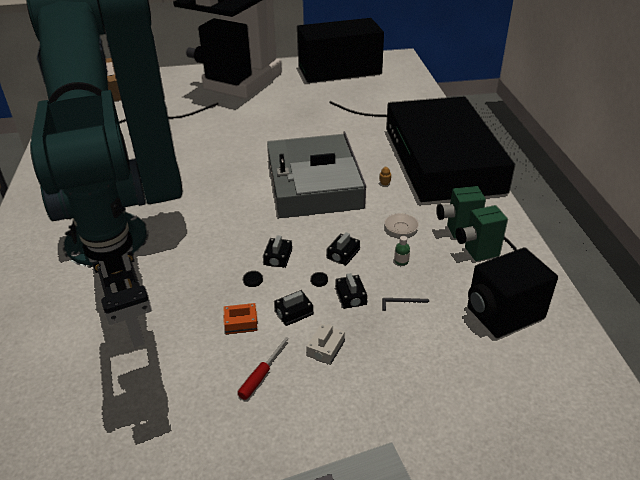

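```bash
cat > h.py <<'E'
import numpy as np, cv2
from bench import get_obs, vision, robot
def snap(n,save=None):
    s=vision.snapshot(n)
    if save: cv2.imwrite("pics/"+save,s["image"][:,:,::-1])
    return s
def p2w(s,uv,z):
    uv=np.atleast_2d(np.array(uv,float)); K=s["mtx"]
    d=(uv-[K[0,2],K[1,2]])/[K[0,0],K[1,1]]
    x=d.copy()
    for _ in range(8): x=d/(1+s["k1"]*(x**2).sum(1,keepdims=True))
    r=np.c_[x,np.ones(len(x))]@s["world_from_camera"][:3,:3].T
    c=s["world_from_camera"][:3,3]
    t=(z-c[2])/r[:,2]
    return c+r*t[:,None]
def w2p(s,P):
    P=np.atleast_2d(np.array(P,float)); T=np.linalg.inv(s["world_from_camera"])
    q=P@T[:3,:3].T+T[:3,3]; x=q[:,:2]/q[:,2:]
    x=x*(1+s["k1"]*(x**2).sum(1,keepdims=True)); K=s["mtx"]
    return x*[K[0,0],K[1,1]]+[K[0,2],K[1,2]]
def crop(s,u0,v0,u1,v1,f,name):
    im=s["image"][v0:v1,u0:u1,::-1]
    im=cv2.resize(im,None,fx=f,fy=f,interpolation=cv2.INTER_CUBIC)
    im=np.clip(im.astype(float)*1.6,0,255).astype(np.uint8)
    cv2.imwrite("pics/"+name,im)
E
python3 - <<'E'
from h import *
s=snap("top")
crop(s,95,160,265,300,4,"case0.png")
crop(s,295,185,450,315,5,"cubes0.png")
E
```

```text
(no output)
```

View pics/case0.png

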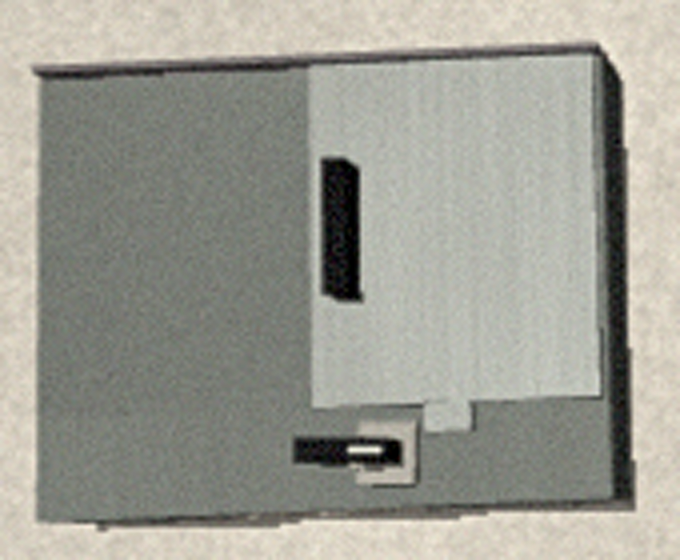

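View pics/cubes0.png

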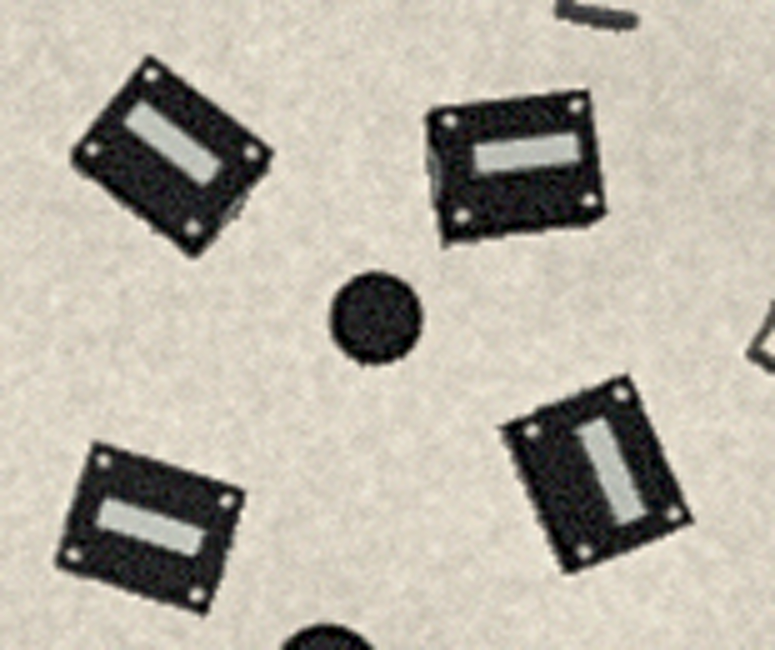

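```bash
cat >> h.py <<'E'
def fins(s,zf=0.052,roi=(280,170,470,360)):
    im=s["image"].astype(int); g=im.mean(2)
    # dark blocks
    u0,v0,u1,v1=roi
    m=np.zeros(g.shape,np.uint8); m[v0:v1,u0:u1]=(g[v0:v1,u0:u1]<70)
    n,l,st,c=cv2.connectedComponentsWithStats(cv2.morphologyEx(m,cv2.MORPH_CLOSE,np.ones((3,3))))
    out=[]
    for i in range(1,n):
        if st[i,4]<250: continue
        b=(l==i).astype(np.uint8)
        cs,_=cv2.findContours(b,cv2.RETR_EXTERNAL,cv2.CHAIN_APPROX_NONE)
        full=np.zeros_like(b); cv2.drawContours(full,cs,-1,1,-1)
        full=cv2.erode(full,np.ones((3,3)))
        f=((full>0)&(g>85)).astype(np.uint8)
        n2,l2,s2,c2=cv2.connectedComponentsWithStats(f)
        if n2<2: continue
        k=1+np.argmax(s2[1:,4])
        if s2[k,4]<60: continue
        ys,xs=np.nonzero(l2==k)
        W=p2w(s,np.c_[xs,ys],zf)[:,:2]; mu=W.mean(0)
        w,V=np.linalg.eigh(np.cov((W-mu).T)); d=V[:,1]
        out.append((c[i].round(1),mu,np.arctan2(d[1],d[0]),np.sqrt(12*w[::-1])))
    return out
E
python3 - <<'E'
from h import *
s=snap("top")
A,B=p2w(s,[[105,290.25],[248,284.2]],.068)
print(A,B,np.linalg.norm(A-B))
# tops of knob bar and handle
kb=p2w(s,[[(294)/4+95,450/4+160],[(400)/4+95,450/4+160]],.108); print("knob ends",kb)
hd=p2w(s,[[331/4+95,160+158/4],[331/4+95,160+296/4]],.102);print("handle top ends L",hd)
ey=(A-B)[:2];ey/=np.linalg.norm(ey); yaw=np.arctan2(-ey[0],ey[1]); ex=np.array([ey[1],-ey[0]])
O=(A+B)[:2]/2+.144*ex
print("case O",O,"yaw deg",np.degrees(yaw))
for q in fins(s): print(q[0],q[1].round(4),np.degrees(q[2]).round(1),q[3].round(4))
E
```

```text
[0.45085037 0.3095486  0.068     ] [0.4556924 0.0120132 0.068    ] 0.29757480248401835
knob ends [[0.48232189 0.1649312  0.108     ]
 [0.48094056 0.11176105 0.108     ]]
handle top ends L [[0.631556   0.14921716 0.102     ]
 [0.56031548 0.14871291 0.102     ]]
case O [0.59725232 0.16312402] yaw deg 0.9323374211475506
[328.9 216.3] [ 0.6031 -0.1605] 50.4 [0.0439 0.012 ]
[397.2 218.3] [ 0.5948 -0.3115] 95.5 [0.0434 0.0113]
[413.4 279.7] [ 0.4583 -0.342 ] -159.1 [0.0432 0.0116]
[324.6 290.2] [ 0.4397 -0.1463] 70.9 [0.044 0.012]
```

```bash
python3 - <<'E'
from h import *
s=snap("top")
pts=[((40,521),(-144,150,68)),((612,497),(-144,-150,68)),((312,408),(-91,0,74)),((600,396),(-91,-150,74)),((598,54),(91,-150,74)),((310,68),(91,0,74)),
((322,158),(35,-14,102)),((322,296),(-35,-14,102)),((346,158),(35,-26,102)),((294,438),(-109,3,108)),((294,463),(-121,3,108))]
P=[];Q=[]
for (u,v),c in pts:
    P.append(p2w(s,[u/4+95-.5+.125,v/4+160-.5+.125],c[2]/1000)[0,:2]); Q.append(np.array(c[:2])/1000)
P=np.array(P);Q=np.array(Q)
mp,mq=P.mean(0),Q.mean(0)
U,S,Vt=np.linalg.svd((Q-mq).T@(P-mp)); R=Vt.T@U.T
t=mp-R@mq
print(t,np.degrees(np.arctan2(R[1,0],R[0,0])))
print(((Q@R.T+t)-P).round(4))
E
```

```text
[0.59697095 0.16690135] 1.2337624972822276
[[-0.0019  0.0034]
 [-0.0002  0.001 ]
 [-0.0003 -0.0024]
 [ 0.0006 -0.0026]
 [ 0.0011  0.0017]
 [ 0.0013 -0.0011]
 [-0.0002 -0.001 ]
 [ 0.0011 -0.0019]
 [ 0.0004 -0.0006]
 [-0.0012  0.0018]
 [-0.0007  0.0017]]
```

```bash
cat >> h.py <<'E'
from scipy.spatial.transform import Rotation as Ro
def plan(xyz,yawdeg,o=None):
    o=o or get_obs()
    R0=Ro.from_euler("xyz",o["ee_rot"]); p=np.array(o["tool_pos"])
    R1=Ro.from_euler("xyz",[np.pi,0,np.radians(yawdeg)])
    d=R0.inv().apply(np.array(xyz)-p); r=(R0.inv()*R1).as_rotvec()
    print("shift",(d/.25).round(3),"turn",(r/np.pi).round(3),"rows",round(max(np.linalg.norm(d)/.0417,np.degrees(np.linalg.norm(r))/7.16),1))
    return p,R0
E
python3 - <<'E'
from h import *
plan((.34,-.2,.215),-36)
E
```

```text
shift [-1.036 -1.066 -0.039] turn [-0.     0.    -0.206] rows 8.9
```

servo_tool --targets "0.5 -0.97 -1 -0.04 0 0 -0.206;0.5 -0.97 -1 -0.04 0 0 -0.206;0.5 -0.97 -1 -0.04 0 0 -0.206;0.5 -0.97 -1 -0.04 0 0 -0.206;0.5 -0.97 -1 -0.04 0 0 -0.206;0.5 -0.97 -1 -0.04 0 0 -0.206;0.5 -0.97 -1 -0.04 0 0 -0.206;0.5 -0.97 -1 -0.04 0 0 -0.206;0.5 -0.97 -1 -0.04 0 0 -0.206;0.5 -0.97 -1 -0.04 0 0 -0.206"

```text
time: 1.08
tool_pos: [0.3303, -0.2182, 0.216]
ee_rot: [-3.141, -0.001, -0.621]
wrist_force: [0.5, -0.4, 0.3]
width: 0.047
```

```bash
python3 - <<'E'
from h import *
plan((.482,.142,.15),1.1)
E
```

```text
shift [-0.345 -1.525  0.265] turn [-0.    -0.    -0.204] rows 9.5
```

servo_tool --targets "0.5 -0.23 -1 0.1 0 0 -0.204;0.5 -0.23 -1 0.1 0 0 -0.204;0.5 -0.23 -1 0.1 0 0 -0.204;0.5 -0.23 -1 0.1 0 0 -0.204;0.5 -0.23 -1 0.1 0 0 -0.204;0.5 -0.23 -1 0.1 0 0 -0.204;0.5 -0.23 -1 0.1 0 0 -0.204;0.5 -0.23 -1 0.1 0 0 -0.204"

```text
time: 1.75
tool_pos: [0.4293, 0.0163, 0.1896]
ee_rot: [3.141, 0.002, 0.018]
wrist_force: [-0.8, -0.1, 0.4]
width: 0.0475
```

```bash
python3 - <<'E'
from h import *
plan((.482,.142,.15),1.1)
E
```

```text
shift [ 0.22  -0.499  0.158] turn [ 0.     0.001 -0.   ] rows 3.4
```

servo_tool --targets "0.5 0.22 -0.5 0.158 0 0.001 0;0.5 0.22 -0.5 0.158 0 0.001 0;0.5 0.22 -0.5 0.158 0 0.001 0;0.5 0.22 -0.5 0.158 0 0.001 0;0.5 0.22 -0.5 0.158 0 0.001 0;0.5 0.22 -0.5 0.158 0 0.001 0"

```text
time: 2.25
tool_pos: [0.4824, 0.139, 0.1505]
ee_rot: [3.14, -0.002, 0.013]
wrist_force: [-0.3, 0.5, 0.7]
width: 0.0471
```

```bash
python3 - <<'E'
from h import *
plan((.482,.142,.083),1.1)
s=snap("side","sk1.png"); crop(s,240,80,400,230,4,"sk1.png")
E
```

```text
shift [-0.002 -0.013  0.27 ] turn [ 0.001 -0.001 -0.002] rows 1.6
```

View pics/sk1.png

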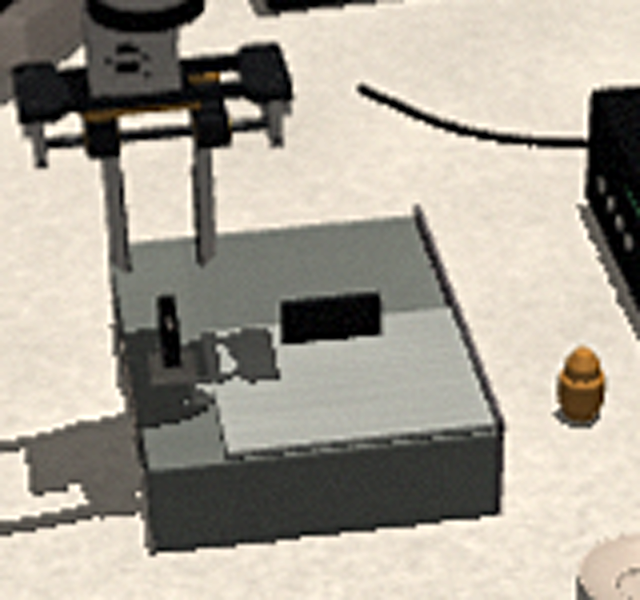

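The fingers (around crop 115–205, 260) straddle the knob bar (crop 168, 330) evenly, so I descend and close.

servo_tool --targets "0.5 0 -0.01 0.14 0 0 -0.002;0.5 0 -0.01 0.27 0 0 -0.002;0.5 0 -0.01 0.27 0 0 -0.002;0.5 0 -0.01 0.27 0 0 -0.002;0 0 -0.01 0.27 0 0 -0.002;0 0 -0.01 0.27 0 0 -0.002;0 0 -0.01 0.27 0 0 -0.002;0 0 -0.01 0.27 0 0 -0.002;0 0 -0.01 0.27 0 0 -0.002;0 0 -0.01 0.27 0 0 -0.002"

```text
time: 3.13
tool_pos: [0.4834, 0.1437, 0.0843]
ee_rot: [-3.141, -0.006, 0.02]
wrist_force: [-0.4, 1.1, 3.8]
width: 0.0118
```

servo_tool --targets "0 0 0 0 0 0 0.03;0 0 0 0 0 0 0.06;0 0 0 0 0 0 0.09;0 0 0 0 0 0 0.12;0 0 0 0 0 0 0.15;0 0 0 0 0 0 0.18;0 0 0 0 0 0 0.21;0 0 0 0 0 0 0.24;0 0 0 0 0 0 0.27;0 0 0 0 0 0 0.3;0 0 0 0 0 0 0.3;0 0 0 0 0 0 0.3"

```text
time: 4.13
tool_pos: [0.4831, 0.1438, 0.0843]
ee_rot: [-3.138, -0.003, -0.92]
wrist_force: [1.0, 0.2, 3.1]
width: 0.012
```

servo_tool --targets "0 0 0 0 0 0 0.03;0 0 0 0 0 0 0.06;0 0 0 0 0 0 0.09;0 0 0 0 0 0 0.12;0 0 0 0 0 0 0.15;0 0 0 0 0 0 0.18;0 0 0 0 0 0 0.2;0 0 0 0 0 0 0.205;0 0 0 0 0 0 0.205;0 0 0 0 0 0 0.205"

```text
time: 4.97
tool_pos: [0.483, 0.1439, 0.0843]
ee_rot: [-3.137, 0.001, -1.563]
wrist_force: [-1.0, 0.5, 5.8]
width: 0.0119
```

servo_tool --targets "0.4 0 0 0 0 0 0;0.4 0 0 0 0 0 0;0.4 0 0 0 0 0 0;0.4 0 0 0 0 0 0;0.4 0 0 -0.15 0 0 0;0.4 0 0 -0.25 0 0 0;0.4 0 0 -0.25 0 0 0;0.4 0 0 -0.25 0 0 0"

```text
time: 5.63
tool_pos: [0.4834, 0.1436, 0.1476]
ee_rot: [-3.135, 0.0, -1.566]
wrist_force: [0.6, -0.3, -0.4]
width: 0.0375
```

```bash
python3 - <<'E'
from h import *
# handle at case (0,-20)
a=np.radians(1.1); O=np.array([.597,.166]); f=lambda x,y:O+[x*np.cos(a)-y*np.sin(a),x*np.sin(a)+y*np.cos(a)]
print(f(0,-.02),f(0,.125))
s=snap("side"); crop(s,240,80,400,230,4,"sk2.png")
plan((*f(0,-.02),.15),-88.9)
E
```

```text
[0.59738395 0.14600369] [0.59460032 0.29097696]
shift [-0.008 -0.461 -0.015] turn [-0.001 -0.    -0.005] rows 2.8
```

View pics/sk2.png

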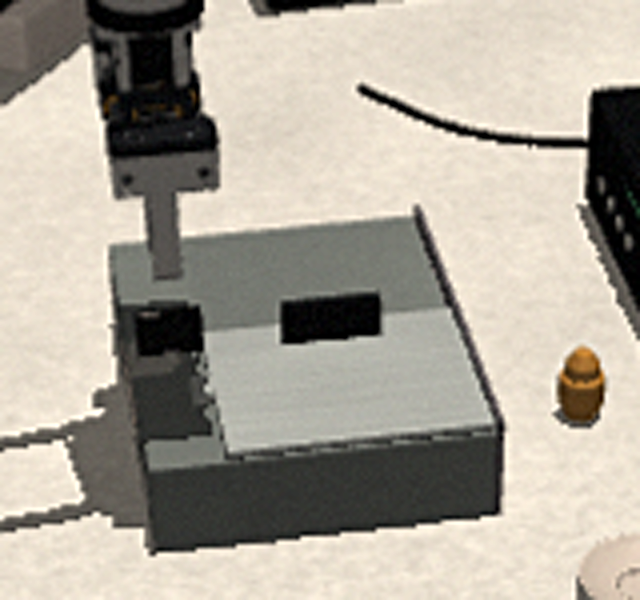

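The knob bar (crop 168,328) now lies along the case's x. Next is the handle (crop 330,318).

servo_tool --targets "0.45 -0.008 -0.16 -0.015 0 0 -0.005;0.45 -0.008 -0.32 -0.015 0 0 -0.005;0.45 -0.008 -0.461 -0.015 0 0 -0.005;0.45 -0.008 -0.461 -0.015 0 0 -0.005;0.45 -0.008 -0.461 -0.015 0 0 -0.005;0.45 -0.008 -0.461 -0.015 0 0 -0.005"

```text
time: 6.18
tool_pos: [0.5961, 0.1459, 0.1479]
ee_rot: [3.14, -0.001, -1.55]
wrist_force: [-0.2, -0.7, -0.4]
width: 0.0423
```

```bash
python3 - <<'E'
from h import *
plan((.5974,.146,.081),-88.9)
s=snap("side"); crop(s,240,80,400,230,4,"sk3.png")
E
```

```text
shift [-0.    -0.005  0.267] turn [ 0. -0.  0.] rows 1.6
```

View pics/sk3.png

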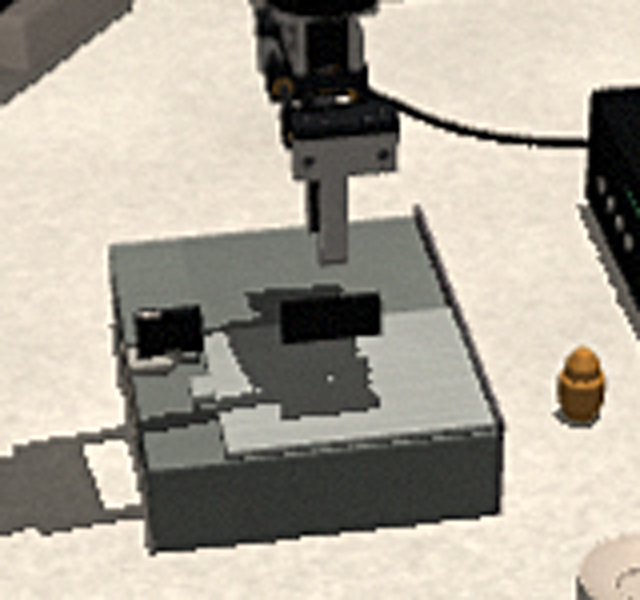

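The gripper is centred over the handle, and the knob's tongue points to -x. I descend and grip.

servo_tool --targets "0.45 0 -0.005 0.13 0 0 0;0.45 0 -0.005 0.267 0 0 0;0.45 0 -0.005 0.267 0 0 0;0.45 0 -0.005 0.267 0 0 0;0 0 -0.005 0.267 0 0 0;0 0 -0.005 0.267 0 0 0;0 0 -0.005 0.267 0 0 0;0 0 -0.005 0.267 0 0 0;0 0 -0.005 0.267 0 0 0;0 0 -0.005 0.267 0 0 0"

```text
time: 7.07
tool_pos: [0.5999, 0.1469, 0.0851]
ee_rot: [-3.135, 0.001, -1.55]
wrist_force: [0.0, 1.4, 4.5]
width: 0.0116
```

servo_tool --targets "0 -0.03 0 0 0 0 0;0 -0.08 0 0 0 0 0;0 -0.14 0 0 0 0 0;0 -0.2 0 0 0 0 0;0 -0.26 0 0 0 0 0;0 -0.32 0 0 0 0 0;0 -0.38 0 0 0 0 0;0 -0.44 0 0 0 0 0;0 -0.5 0 0 0 0 0;0 -0.55 0 0 0 0 0;0 -0.575 0 0 0 0 0;0 -0.582 0 0 0 0 0"

```text
time: 8.07
tool_pos: [0.5975, 0.291, 0.0851]
ee_rot: [-3.135, -0.003, -1.55]
wrist_force: [1.0, -6.6, 6.2]
width: 0.0114
```

servo_tool --targets "0 -0.004 0 0 0 0 0;0 -0.004 0 0 0 0 0;0 -0.004 0 0 0 0 0"

```text
time: 8.32
tool_pos: [0.5975, 0.291, 0.0851]
ee_rot: [-3.135, -0.003, -1.552]
wrist_force: [0.4, -3.8, 5.1]
width: 0.0118
```

servo_tool --targets "0 -0.008 0 0 0 0 0;0 -0.008 0 0 0 0 0;0 -0.008 0 0 0 0 0;0 -0.008 0 0 0 0 0"

```text
time: 8.65
tool_pos: [0.5974, 0.291, 0.0851]
ee_rot: [-3.136, -0.006, -1.553]
wrist_force: [0.2, -7.3, 6.8]
width: 0.0116
```

At the end stop. Release, lift and look.

servo_tool --targets "0.4 0.008 0 0 0 0 0;0.4 0.008 0 0 0 0 0;0.4 0.008 0 0 0 0 0;0.4 0.008 0 -0.15 0 0 0;0.4 0.008 0 -0.35 0 0 0;0.4 0.008 0 -0.45 0 0 0;0.4 0.4 0.2 -0.45 0 0 0;0.4 0.9 0.5 -0.45 0 0 0;0.4 0.9 0.6 -0.45 0 0 0;0.4 0.9 0.6 -0.45 0 0 0;0.4 0.9 0.6 -0.45 0 0 0;0.4 0.9 0.6 -0.45 0 0 0"

```text
time: 9.65
tool_pos: [0.4597, 0.0815, 0.1946]
ee_rot: [-3.139, -0.0, -1.549]
wrist_force: [1.1, -0.7, 0.7]
width: 0.0376
```

```bash
python3 - <<'E'
from h import *
s=snap("top","t2.png")
for q in fins(s): print(q[0],q[1].round(4),np.degrees(q[2]).round(1),q[3].round(4))
snap("side","s2.png")
E
```

```text
[329.  216.3] [ 0.6029 -0.1606] 49.9 [0.045  0.0128]
[397.2 218. ] [ 0.5946 -0.3118] 95.4 [0.0445 0.0123]
[413.4 279.6] [ 0.458  -0.3417] -159.0 [0.0439 0.013 ]
[324.6 290.2] [ 0.4397 -0.1465] 71.3 [0.0443 0.0121]
```

View pics/t2.png

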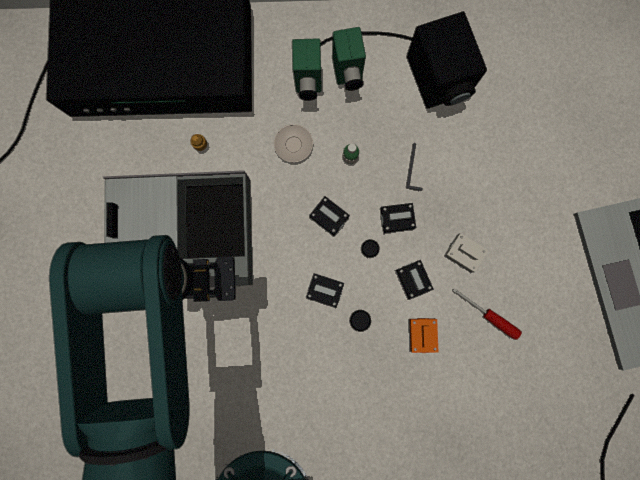

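View pics/s2.png

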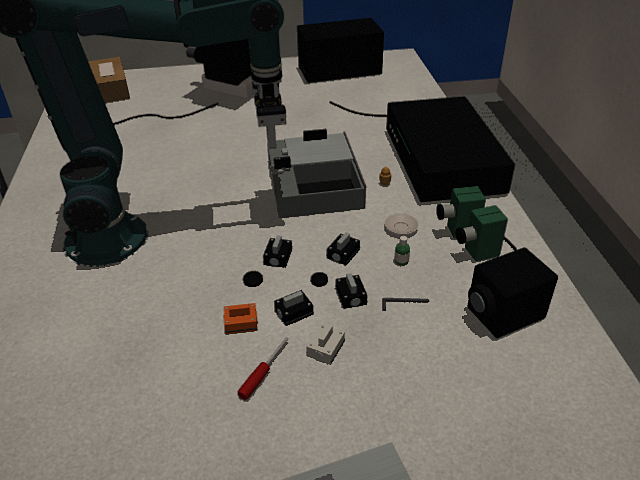

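Cover is open (handle at 112,220), compartment empty and clear (215,220). The four black cubes with grey fins at (329,216), (397,218), (413,280), (325,290) fit the description. The orange one (424,335) and the white one (465,252) don't, and the enlarged crop confirmed this. I start with the cube at (325,290).

```bash
python3 - <<'E'
from h import *
plan((.4397,-.1465,.1),-18.7)
E
```

```text
shift [0.901 0.088 0.38 ] turn [ 0.    -0.001 -0.391] rows 9.8
```

servo_tool --targets "0.4 0.18 0.02 0.02 0 0 -0.039;0.4 0.36 0.035 0.04 0 0 -0.08;0.4 0.54 0.05 0.1 0 0 -0.12;0.4 0.72 0.07 0.2 0 0 -0.16;0.4 0.9 0.088 0.3 0 0 -0.2;0.4 0.9 0.088 0.36 0 0 -0.24;0.4 0.9 0.088 0.36 0 0 -0.28;0.4 0.9 0.088 0.36 0 0 -0.32;0.4 0.9 0.088 0.36 0 0 -0.36;0.4 0.9 0.088 0.36 0 0 -0.391;0.4 0.9 0.088 0.36 0 0 -0.391;0.4 0.9 0.088 0.36 0 0 -0.391"

```text
time: 10.75
tool_pos: [0.445, -0.1424, 0.1049]
ee_rot: [-3.14, -0.002, -0.32]
wrist_force: [0.0, -0.3, -0.2]
width: 0.0377
```

```bash
python3 - <<'E'
from h import *
s=snap("side"); crop(s,200,180,380,320,4,"g1.png")
plan((.4397,-.1465,.036),-18.7)
E
```

```text
shift [-0.015  0.022  0.276] turn [-0.    -0.001  0.001] rows 1.7
```

View pics/g1.png

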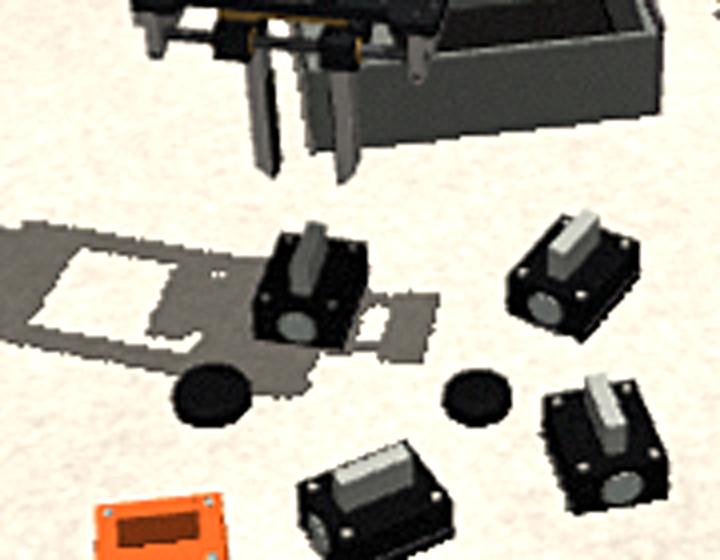

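Fingers are above the cube's fin (crop 310,250), with a small correction still to make. I descend in steps.

servo_tool --targets "0.4 -0.015 0.022 0.05 0 0 0;0.4 -0.015 0.022 0.12 0 0 0;0.4 -0.015 0.022 0.2 0 0 0;0.4 -0.015 0.022 0.26 0 0 0;0.4 -0.015 0.022 0.276 0 0 0;0.4 -0.015 0.022 0.276 0 0 0;0 -0.015 0.022 0.276 0 0 0;0 -0.015 0.022 0.276 0 0 0;0 -0.015 0.022 0.276 0 0 0;0 -0.015 0.022 0.276 0 0 0;0 -0.015 0.022 0.276 0 0 0;0 -0.015 0.022 0.276 0 0 0"

```text
time: 11.8
tool_pos: [0.4398, -0.1474, 0.0373]
ee_rot: [-3.141, -0.005, -0.322]
wrist_force: [-0.3, 0.9, 3.0]
width: 0.0115
```

```bash
python3 - <<'E'
from h import *
s=snap("side"); crop(s,200,180,380,320,4,"g1.png")
E
```

```text
(no output)
```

View pics/g1.png

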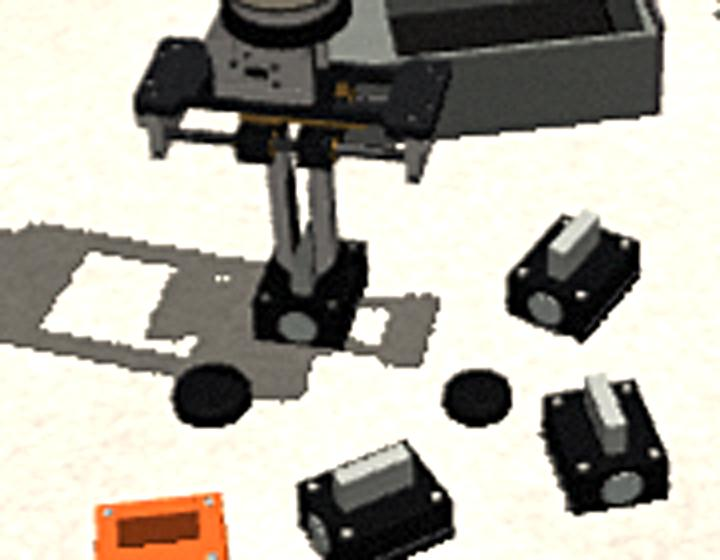

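```bash
cat >> h.py <<'E'
A_=np.radians(1.1); O_=np.array([.598,.1675])
def case(x,y): return O_+[x*np.cos(A_)-y*np.sin(A_),x*np.sin(A_)+y*np.cos(A_)]
E
python3 - <<'E'
from h import *
for x in (.04,-.04):
  for y in (-.042,-.108): print(x,y,case(x,y).round(4))
plan((.4397,-.1465,.16),-18.7)
plan((*case(.04,-.108),.16),-88.9)
E
```

```text
0.04 -0.042 [0.6388 0.1263]
0.04 -0.108 [0.6401 0.0603]
-0.04 -0.042 [0.5588 0.1247]
-0.04 -0.108 [0.5601 0.0588]
shift [ 0.001 -0.004 -0.491] turn [-0.    -0.002  0.001] rows 2.9
shift [ 0.499 -1.042 -0.487] turn [-0.001 -0.001  0.391] rows 9.8
```

Lift first.

servo_tool --targets "0 0 0 -0.03 0 0 0;0 0 0 -0.12 0 0 0;0 0 0 -0.22 0 0 0;0 0 0 -0.32 0 0 0;0 0 0 -0.42 0 0 0;0 0 0 -0.49 0 0 0;0 0 0 -0.5 0 0 0;0 0 0 -0.5 0 0 0"

```text
time: 12.52
tool_pos: [0.4392, -0.1474, 0.1622]
ee_rot: [-3.141, -0.005, -0.322]
wrist_force: [-0.5, -0.2, -1.6]
width: 0.0118
```

```bash
python3 - <<'E'
from h import *
plan((*case(.04,-.108),.16),-88.9)
E
```

```text
shift [ 0.499 -1.042  0.012] turn [-0.001 -0.001  0.391] rows 9.8
```

servo_tool --targets "0 0.03 -0.06 0 0 -0.001 0.03;0 0.08 -0.16 0 0 -0.001 0.065;0 0.13 -0.27 0 0 -0.001 0.1;0 0.18 -0.38 0 0 -0.001 0.14;0 0.24 -0.5 0 0 -0.001 0.18;0 0.3 -0.62 0 0 -0.001 0.22;0 0.36 -0.74 0 0 -0.001 0.26;0 0.42 -0.86 0 0 -0.001 0.3;0 0.46 -0.94 0 0 -0.001 0.335;0 0.48 -0.98 0 0 -0.001 0.365;0 0.49 -1 0 0 -0.001 0.385;0 0.499 -1 0 0 -0.001 0.391"

```text
time: 13.52
tool_pos: [0.6353, 0.052, 0.1581]
ee_rot: [3.137, 0.003, -1.55]
wrist_force: [-0.2, 0.3, -2.2]
width: 0.0121
```

```bash
python3 - <<'E'
from h import *
plan((*case(.04,-.108),.12),-88.9)
s=snap("side"); crop(s,220,80,400,230,4,"g1.png")
E
```

```text
shift [-0.032 -0.02   0.153] turn [0.001 0.001 0.   ] rows 0.9
```

View pics/g1.png

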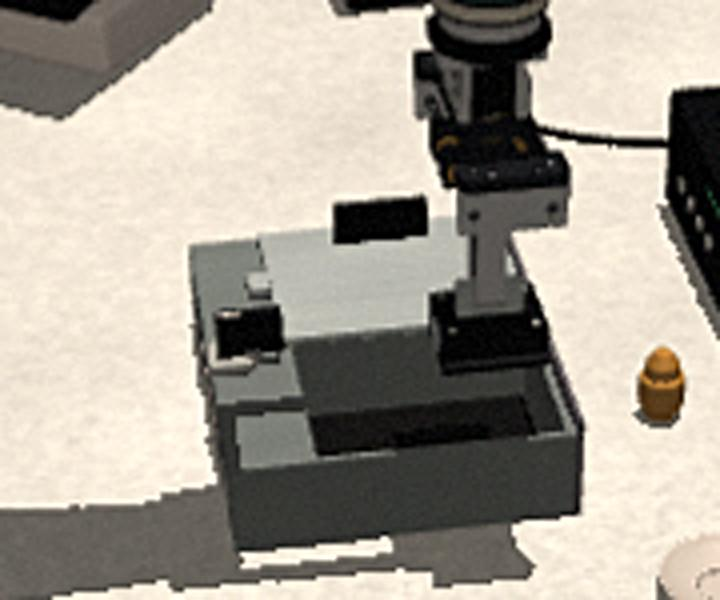

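servo_tool --targets "0 -0.032 -0.02 0 0.001 0.001 0;0 -0.032 -0.02 0 0.001 0.001 0;0 -0.032 -0.02 0.05 0.001 0.001 0;0 -0.032 -0.02 0.1 0.001 0.001 0;0 -0.032 -0.02 0.1 0.001 0.001 0;0 -0.032 -0.02 0.1 0.001 0.001 0"

```text
time: 14.07
tool_pos: [0.6396, 0.0584, 0.1345]
ee_rot: [-3.142, -0.001, -1.551]
wrist_force: [0.1, -0.9, -2.6]
width: 0.0115
```

```bash
python3 - <<'E'
from h import *
plan((*case(.04,-.108),.0445),-88.9)
s=snap("top"); crop(s,95,160,265,300,4,"g1.png")
E
```

```text
shift [-0.008 -0.002  0.36 ] turn [-0. -0.  0.] rows 2.2
```

View pics/g1.png

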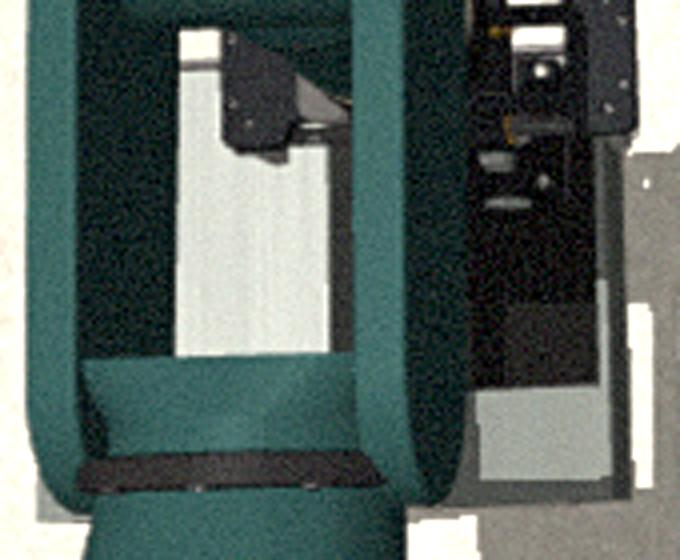

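servo_tool --targets "0 -0.008 -0.002 0.06 0 0 0;0 -0.008 -0.002 0.12 0 0 0;0 -0.008 -0.002 0.18 0 0 0;0 -0.008 -0.002 0.24 0 0 0;0 -0.008 -0.002 0.29 0 0 0;0 -0.008 -0.002 0.32 0 0 0;0 -0.008 -0.002 0.34 0 0 0;0 -0.008 -0.002 0.352 0 0 0;0 -0.008 -0.002 0.358 0 0 0;0 -0.008 -0.002 0.358 0 0 0;0 -0.008 -0.002 0.358 0 0 0"

```text
time: 15.03
tool_pos: [0.6426, 0.0606, 0.0484]
ee_rot: [-3.135, -0.001, -1.55]
wrist_force: [-0.5, 0.7, -1.8]
width: 0.0118
```

servo_tool --targets "0 0 0.008 0.004 0 0 0;0 0 0.008 0.008 0 0 0;0 0 0.008 0.012 0 0 0;0 0 0.008 0.014 0 0 0;0 0 0.008 0.014 0 0 0"

```text
time: 15.45
tool_pos: [0.6399, 0.0606, 0.0438]
ee_rot: [-3.137, -0.001, -1.55]
wrist_force: [-1.1, 0.1, -1.3]
width: 0.0114
```

servo_tool --targets "0 0 0 0.004 0 0 0;0 0 0 0.004 0 0 0;0.25 0 0 0.004 0 0 0;0.25 0 0 0.004 0 0 0;0.25 0 0 0.004 0 0 0;0.25 0 0 0.004 0 0 0;0.25 0 0 -0.05 0 0 0;0.25 0 0 -0.15 0 0 0;0.25 0 0 -0.3 0 0 0;0.25 0 0 -0.4 0 0 0;0.25 0 0 -0.45 0 0 0;0.25 0 0 -0.45 0 0 0"

```text
time: 16.45
tool_pos: [0.6419, 0.0607, 0.1622]
ee_rot: [-3.128, -0.001, -1.55]
wrist_force: [-0.3, 0.4, 1.1]
width: 0.0237
```

```bash
python3 - <<'E'
from h import *
s=snap("side"); crop(s,220,80,400,230,4,"g1.png")
s=snap("top")
for q in fins(s): print(q[0],q[1].round(4),np.degrees(q[2]).round(1),q[3].round(4))
E
```

```text
[328.9 216.3] [ 0.603  -0.1605] 49.6 [0.0448 0.013 ]
[397.3 218.1] [ 0.5947 -0.3119] 95.6 [0.0447 0.0126]
[413.3 279.4] [ 0.4579 -0.3416] -158.8 [0.0447 0.0132]
```

View pics/g1.png

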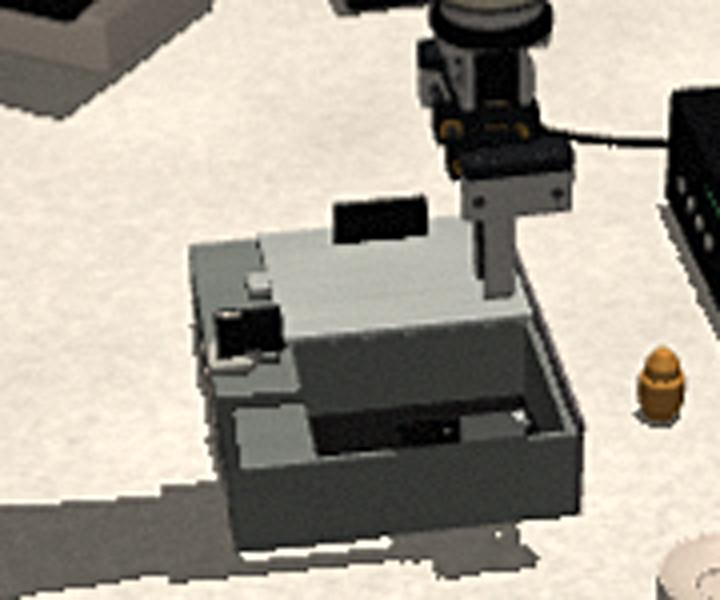

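Cube 1 is in the far -y slot. Next is the cube at (329,216).

```bash
python3 - <<'E'
from h import *
plan((.603,-.1605,.12),-40.3)
E
```

```text
shift [0.881 0.164 0.145] turn [-0.001 -0.001 -0.27 ] rows 6.8
```

servo_tool --targets "0.4 0.06 0.01 0 0 0 -0.02;0.4 0.18 0.03 0 0 0 -0.05;0.4 0.32 0.06 0 0 -0.001 -0.09;0.4 0.46 0.09 0 0 -0.001 -0.13;0.4 0.6 0.12 0.03 0 -0.001 -0.17;0.4 0.74 0.145 0.07 0 -0.001 -0.21;0.4 0.83 0.16 0.11 0 -0.001 -0.245;0.4 0.87 0.164 0.14 -0.001 -0.001 -0.265;0.4 0.881 0.164 0.145 -0.001 -0.001 -0.27;0.4 0.881 0.164 0.145 -0.001 -0.001 -0.27;0.4 0.881 0.164 0.145 -0.001 -0.001 -0.27"

```text
time: 17.47
tool_pos: [0.6026, -0.1595, 0.1187]
ee_rot: [-3.141, 0.003, -0.703]
wrist_force: [0.6, 0.5, -1.1]
width: 0.0377
```

```bash
python3 - <<'E'
from h import *
plan((.603,-.1605,.037),-40.3)
s=snap("side"); crop(s,260,150,420,290,4,"g1.png")
E
```

```text
shift [0.005 0.002 0.327] turn [-0.     0.001  0.   ] rows 2.0
```

View pics/g1.png

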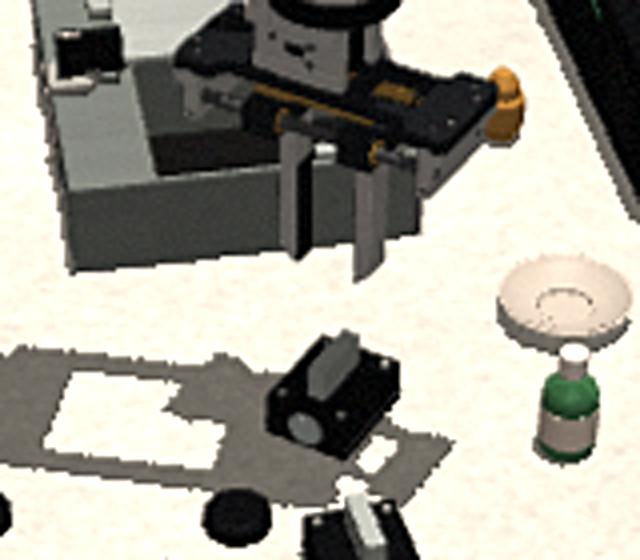

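Well aligned over the fin (crop 335,360), so I descend.

servo_tool --targets "0.4 0.005 0.002 0.06 0 0.001 0;0.4 0.005 0.002 0.14 0 0.001 0;0.4 0.005 0.002 0.22 0 0.001 0;0.4 0.005 0.002 0.29 0 0.001 0;0.4 0.005 0.002 0.327 0 0.001 0;0.4 0.005 0.002 0.327 0 0.001 0;0 0.005 0.002 0.327 0 0.001 0;0 0.005 0.002 0.327 0 0.001 0;0 0.005 0.002 0.327 0 0.001 0;0 0.005 0.002 0.327 0 0.001 0;0 0.005 0.002 0.327 0 0.001 0;0 0.005 0.002 0.327 0 0.001 0"

```text
time: 18.52
tool_pos: [0.6044, -0.1615, 0.0399]
ee_rot: [-3.14, -0.005, -0.702]
wrist_force: [-1.0, 1.9, 4.2]
width: 0.0116
```

servo_tool --targets "0 0 0 -0.03 0 0 0;0 0 0 -0.12 0 0 0;0 0 0 -0.22 0 0 0;0 0 0 -0.32 0 0 0;0 0 0 -0.42 0 0 0;0 0 0 -0.49 0 0 0;0 0 0 -0.5 0 0 0;0 0 0 -0.5 0 0 0"

```text
time: 19.18
tool_pos: [0.6041, -0.1618, 0.1647]
ee_rot: [-3.14, -0.006, -0.702]
wrist_force: [-0.3, 0.0, -2.0]
width: 0.0118
```

```bash
python3 - <<'E'
from h import *
plan((*case(.04,-.042),.16),-88.9)
s=snap("side"); crop(s,260,150,420,290,4,"g1.png")
E
```

```text
shift [-0.638 -0.969  0.017] turn [-0.001 -0.002  0.27 ] rows 7.0
```

View pics/g1.png

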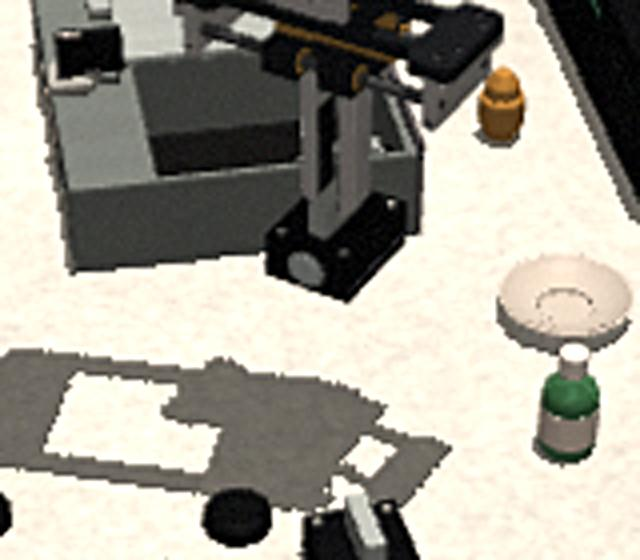

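servo_tool --targets "0 -0.03 -0.05 0 0 -0.001 0.02;0 -0.09 -0.14 0 0 -0.001 0.05;0 -0.16 -0.25 0 0 -0.002 0.085;0 -0.24 -0.37 0 0 -0.002 0.12;0 -0.33 -0.5 0 0 -0.002 0.155;0 -0.41 -0.63 0 0 -0.002 0.19;0 -0.49 -0.75 0 0 -0.002 0.22;0 -0.56 -0.86 0 0 -0.002 0.245;0 -0.61 -0.93 0 0 -0.002 0.26;0 -0.635 -0.965 0 0 -0.002 0.27;0 -0.638 -0.969 0 0 -0.002 0.27;0 -0.638 -0.969 0 0 -0.002 0.27"

```text
time: 20.23
tool_pos: [0.637, 0.1269, 0.1604]
ee_rot: [3.137, 0.003, -1.548]
wrist_force: [-0.1, 0.2, -2.2]
width: 0.0115
```

```bash
python3 - <<'E'
from h import *
plan((*case(.04,-.042),.051),-88.9)
s=snap("side"); crop(s,220,80,400,230,4,"g1.png")
E
```

```text
shift [ 0.004 -0.009  0.437] turn [0.001 0.001 0.001] rows 2.6
```

View pics/g1.png

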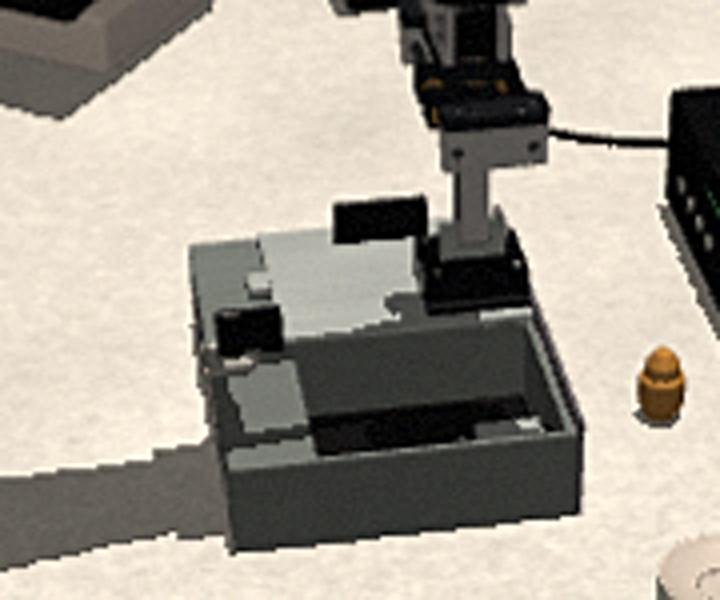

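servo_tool --targets "0 0.004 -0.004 0.05 0.001 0.001 0;0 0.004 -0.003 0.12 0.001 0.001 0;0 0.004 -0.002 0.19 0.001 0.001 0;0 0.004 0 0.26 0.001 0.001 0;0 0.004 0 0.32 0.001 0.001 0;0 0.004 0 0.37 0.001 0.001 0;0 0.004 0 0.41 0.001 0.001 0;0 0.004 0 0.43 0.001 0.001 0;0 0.004 0 0.437 0.001 0.001 0;0 0.004 0 0.437 0.001 0.001 0;0 0.004 0 0.437 0.001 0.001 0"

```text
time: 21.2
tool_pos: [0.6389, 0.126, 0.055]
ee_rot: [-3.136, 0.001, -1.55]
wrist_force: [-0.3, 0.7, -2.2]
width: 0.0116
```

```bash
python3 - <<'E'
from h import *
plan((*case(.04,-.042),.0465),-88.9)
E
```

```text
shift [-0.001  0.001  0.034] turn [-0.002  0.     0.   ] rows 0.2
```

servo_tool --targets "0 0 0.001 0.01 -0.001 0 0;0 0 0.001 0.02 -0.001 0 0;0 0 0.001 0.03 -0.001 0 0;0 0 0.001 0.034 -0.001 0 0;0 0 0.001 0.034 -0.001 0 0;0 0 0.001 0.034 -0.001 0 0"

```text
time: 21.7
tool_pos: [0.6382, 0.1263, 0.046]
ee_rot: [-3.14, 0.001, -1.55]
wrist_force: [-0.6, 0.4, 0.7]
width: 0.0119
```

servo_tool --targets "0.25 0 0 0 0 0 0;0.25 0 0 0 0 0 0;0.25 0 0 0 0 0 0;0.25 0 0 0 0 0 0;0.25 0 0 -0.05 0 0 0;0.25 0 0 -0.15 0 0 0;0.25 0 0 -0.3 0 0 0;0.25 0 0 -0.4 0 0 0;0.25 0 0 -0.45 0 0 0;0.25 0 0 -0.45 0 0 0"

```text
time: 22.53
tool_pos: [0.6403, 0.1262, 0.1636]
ee_rot: [-3.132, 0.002, -1.55]
wrist_force: [-0.3, 0.1, 0.7]
width: 0.0232
```

```bash
python3 - <<'E'
from h import *
s=snap("side"); crop(s,220,80,400,230,4,"g1.png")
s=snap("top","t3.png")
for q in fins(s): print(q[0],q[1].round(4),np.degrees(q[2]).round(1),q[3].round(4))
E
```

```text
[397.3 218.1] [ 0.5947 -0.3119] 95.6 [0.0447 0.0126]
[413.3 279.5] [ 0.4581 -0.3416] -158.4 [0.0444 0.0131]
```

View pics/g1.png

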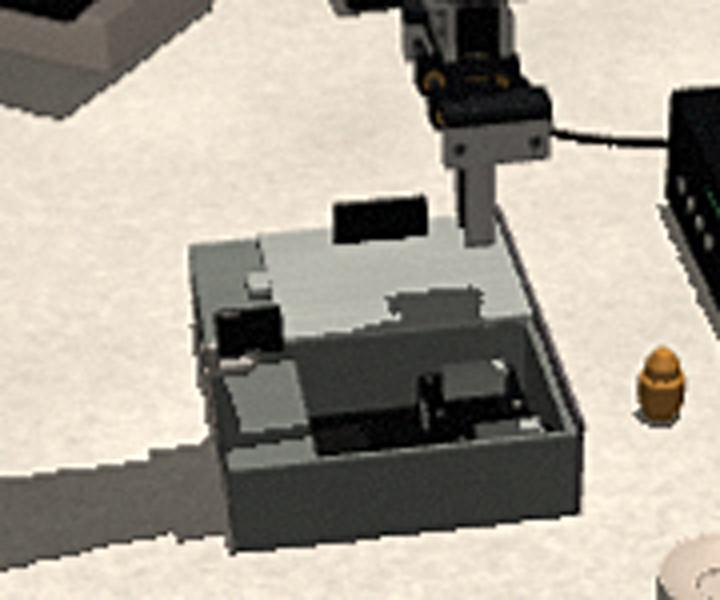

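View pics/t3.png

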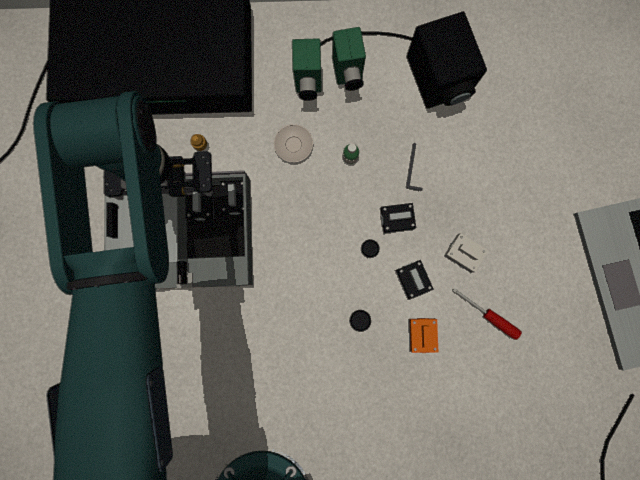

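Both cubes stand in the far row (top view fins at 200,200 and 233,195). Next is the cube at (397,218).

```bash
python3 - <<'E'
from h import *
plan((.61,-.10,.16),-40)
E
```

```text
shift [ 0.901  0.129 -0.011] turn [-0.     0.    -0.271] rows 6.8
```

servo_tool --targets "0.4 0.06 0.01 0 0 0 -0.02;0.4 0.18 0.03 0 0 0 -0.05;0.4 0.32 0.05 0 0 0 -0.09;0.4 0.46 0.07 0 0 0 -0.13;0.4 0.6 0.09 0 0 0 -0.17;0.4 0.74 0.11 0 0 0 -0.21;0.4 0.87 0.125 0 0 0 -0.245;0.4 0.9 0.129 0 0 0 -0.27"

```text
time: 23.3
tool_pos: [0.6078, -0.1044, 0.1539]
ee_rot: [3.138, 0.005, -0.702]
wrist_force: [0.6, 0.5, -0.8]
width: 0.0375
```

```bash
python3 - <<'E'
from h import *
plan((.5947,-.3119,.12),5.6)
E
```

```text
shift [0.497 0.667 0.136] turn [ 0.001  0.002 -0.255] rows 6.4
```

servo_tool --targets "0.4 0.04 0.05 0 0 0 -0.02;0.4 0.12 0.16 0 0.001 0.001 -0.06;0.4 0.21 0.28 0 0.001 0.001 -0.1;0.4 0.3 0.4 0.03 0.001 0.002 -0.14;0.4 0.39 0.52 0.07 0.001 0.002 -0.18;0.4 0.46 0.62 0.11 0.001 0.002 -0.22;0.4 0.49 0.66 0.13 0.001 0.002 -0.245;0.4 0.497 0.667 0.136 0.001 0.002 -0.255;0.4 0.497 0.667 0.136 0.001 0.002 -0.255;0.4 0.497 0.667 0.136 0.001 0.002 -0.255"

```text
time: 24.13
tool_pos: [0.5962, -0.3066, 0.1203]
ee_rot: [-3.137, -0.003, 0.097]
wrist_force: [0.5, -0.5, 0.0]
width: 0.0376
```

```bash
python3 - <<'E'
from h import *
plan((.5947,-.3119,.037),5.6)
s=snap("side"); crop(s,260,180,420,320,4,"g1.png")
E
```

```text
shift [-0.009  0.022  0.333] turn [-0.002 -0.001 -0.   ] rows 2.0
```

View pics/g1.png

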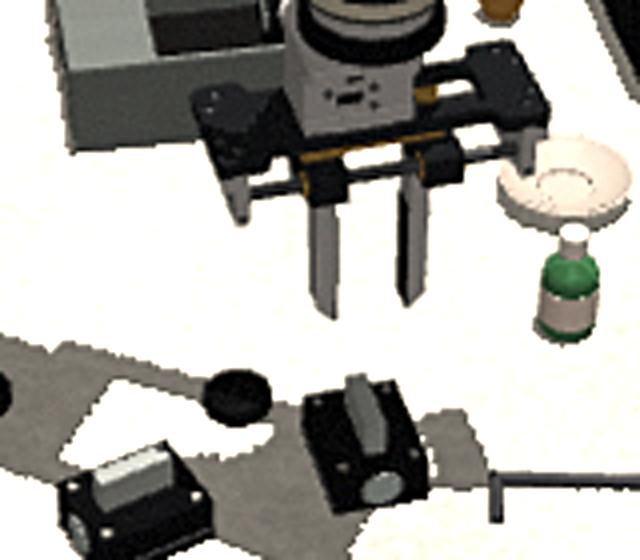

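servo_tool --targets "0.4 -0.009 0.022 0.06 -0.001 -0.001 0;0.4 -0.009 0.022 0.14 -0.001 -0.001 0;0.4 -0.009 0.022 0.22 -0.001 -0.001 0;0.4 -0.009 0.022 0.29 -0.001 -0.001 0;0.4 -0.009 0.022 0.333 -0.001 -0.001 0;0.4 -0.009 0.022 0.333 -0.001 -0.001 0;0 -0.009 0.022 0.333 -0.001 -0.001 0;0 -0.009 0.022 0.333 -0.001 -0.001 0;0 -0.009 0.022 0.333 -0.001 -0.001 0;0 -0.009 0.022 0.333 -0.001 -0.001 0;0 -0.009 0.022 0.333 -0.001 -0.001 0;0 -0.009 0.022 0.333 -0.001 -0.001 0"

```text
time: 25.18
tool_pos: [0.5969, -0.3132, 0.0418]
ee_rot: [3.138, -0.006, 0.099]
wrist_force: [-1.3, -0.2, 3.9]
width: 0.0117
```

servo_tool --targets "0 0 0 -0.03 0 0 0;0 0 0 -0.12 0 0 0;0 0 0 -0.22 0 0 0;0 0 0 -0.32 0 0 0;0 0 0 -0.42 0 0 0;0 0 0 -0.49 0 0 0;0 0 0 -0.5 0 0 0;0 0 0 -0.5 0 0 0"

```text
time: 25.85
tool_pos: [0.5964, -0.3129, 0.1667]
ee_rot: [3.138, -0.007, 0.099]
wrist_force: [0.0, -0.3, -2.6]
width: 0.0121
```

```bash
python3 - <<'E'
from h import *
plan((.56,-.12,.16),-43)
s=snap("side"); crop(s,260,180,420,320,4,"g1.png")
E
```

```text
shift [-0.069 -0.782  0.024] turn [ 0.    -0.002  0.27 ] rows 6.8
```

View pics/g1.png

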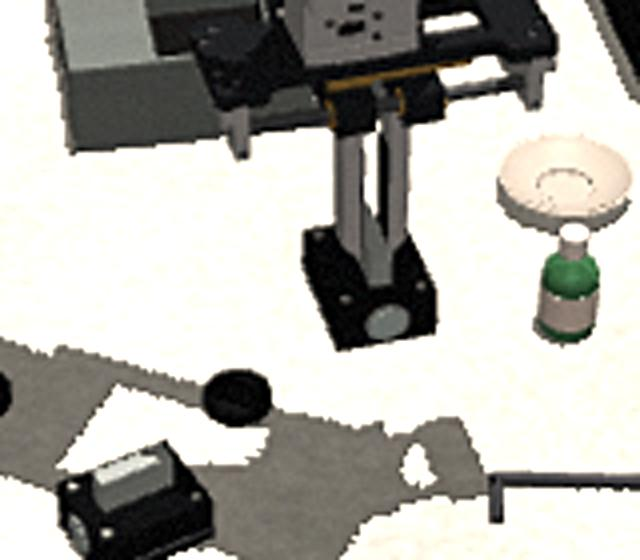

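Held level. I carry it halfway while turning.

servo_tool --targets "0 -0.005 -0.05 0 0 0 0.02;0 -0.01 -0.15 0 0 -0.001 0.05;0 -0.02 -0.26 0 0 -0.001 0.085;0 -0.03 -0.37 0 0 -0.002 0.12;0 -0.04 -0.49 0 0 -0.002 0.155;0 -0.05 -0.61 0 0 -0.002 0.195;0 -0.06 -0.7 0 0 -0.002 0.23;0 -0.069 -0.76 0 0 -0.002 0.255;0 -0.069 -0.782 0 0 -0.002 0.27;0 -0.069 -0.782 0 0 -0.002 0.27"

```text
time: 26.73
tool_pos: [0.5578, -0.1176, 0.1621]
ee_rot: [3.139, 0.006, -0.748]
wrist_force: [-0.1, 0.0, -0.9]
width: 0.0115
```

```bash
python3 - <<'E'
from h import *
plan((*case(-.04,-.108),.16),-88.9)
E
```

```text
shift [-0.473 -0.523  0.01 ] turn [0.001 0.002 0.256] rows 6.4
```

servo_tool --targets "0 -0.03 -0.03 0 0 0 0.02;0 -0.09 -0.1 0 0 0.001 0.05;0 -0.16 -0.18 0 0.001 0.001 0.085;0 -0.24 -0.26 0 0.001 0.002 0.12;0 -0.31 -0.34 0 0.001 0.002 0.155;0 -0.38 -0.42 0 0.001 0.002 0.19;0 -0.44 -0.48 0 0.001 0.002 0.22;0 -0.473 -0.515 0 0.001 0.002 0.245;0 -0.473 -0.523 0 0.001 0.002 0.256;0 -0.473 -0.523 0 0.001 0.002 0.256"

```text
time: 27.57
tool_pos: [0.5612, 0.057, 0.1628]
ee_rot: [-3.141, -0.004, -1.552]
wrist_force: [-0.2, -0.5, -1.5]
width: 0.0119
```

```bash
python3 - <<'E'
from h import *
plan((*case(-.04,-.108),.0525),-88.9)
s=snap("side"); crop(s,220,80,400,230,4,"g1.png")
E
```

```text
shift [-0.009  0.005  0.441] turn [-0.    -0.001 -0.   ] rows 2.6
```

View pics/g1.png

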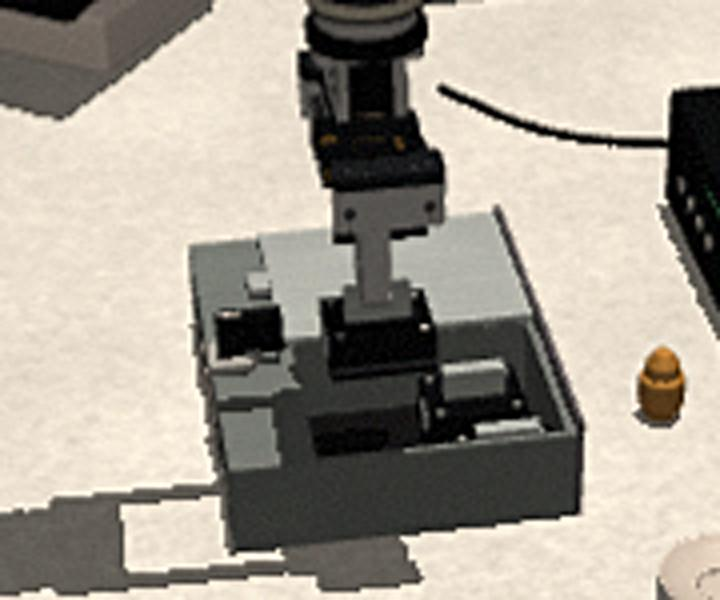

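servo_tool --targets "0 -0.009 0.005 0.05 0 0 0;0 -0.009 0.006 0.12 0 -0.001 0;0 -0.009 0.008 0.19 0 -0.001 0;0 -0.009 0.009 0.26 0 -0.001 0;0 -0.009 0.01 0.32 0 -0.001 0;0 -0.009 0.01 0.37 0 -0.001 0;0 -0.009 0.01 0.41 0 -0.001 0;0 -0.009 0.01 0.43 0 -0.001 0;0 -0.009 0.01 0.441 0 -0.001 0;0 -0.009 0.01 0.441 0 -0.001 0;0 -0.009 0.01 0.441 0 -0.001 0"

```text
time: 28.53
tool_pos: [0.5603, 0.0583, 0.0553]
ee_rot: [-3.136, -0.001, -1.554]
wrist_force: [0.1, 0.3, -2.0]
width: 0.0119
```

```bash
python3 - <<'E'
from h import *
plan((*case(-.04,-.108),.0482),-88.9)
E
```

```text
shift [-0.002  0.001  0.029] turn [-0.002 -0.    -0.001] rows 0.2
```

servo_tool --targets "0 -0.002 0.001 0.01 -0.001 0 -0.001;0 -0.002 0.001 0.02 -0.001 0 -0.001;0 -0.002 0.001 0.026 -0.001 0 -0.001;0 -0.002 0.001 0.03 -0.001 0 -0.001;0 -0.002 0.001 0.03 -0.001 0 -0.001;0 -0.002 0.001 0.03 -0.001 0 -0.001"

```text
time: 29.03
tool_pos: [0.5598, 0.0591, 0.0478]
ee_rot: [-3.14, -0.0, -1.55]
wrist_force: [-0.3, 0.9, 2.5]
width: 0.0117
```

Floor contact (force +2.5 N). Release, lift and look.

servo_tool --targets "0.25 0 0 0 0 0 0;0.25 0 0 0 0 0 0;0.25 0 0 0 0 0 0;0.25 0 0 0 0 0 0;0.25 0 0 -0.05 0 0 0;0.25 0 0 -0.15 0 0 0;0.25 0 0 -0.3 0 0 0;0.25 0 0 -0.4 0 0 0;0.25 0 0 -0.45 0 0 0;0.25 0 0 -0.45 0 0 0"

```text
time: 29.87
tool_pos: [0.5617, 0.059, 0.1646]
ee_rot: [-3.132, -0.001, -1.55]
wrist_force: [0.1, 0.3, 0.6]
width: 0.0234
```

```bash
python3 - <<'E'
from h import *
s=snap("side"); crop(s,220,80,400,230,4,"g1.png")
s=snap("top","t4.png")
for q in fins(s): print(q[0],q[1].round(4),np.degrees(q[2]).round(1),q[3].round(4))
plan((.46,-.14,.16),-20)
E
```

```text
[413.4 279.5] [ 0.4581 -0.3417] -158.5 [0.0444 0.013 ]
shift [ 0.787  0.413 -0.003] turn [ 0.    -0.    -0.382] rows 9.6
```

View pics/g1.png

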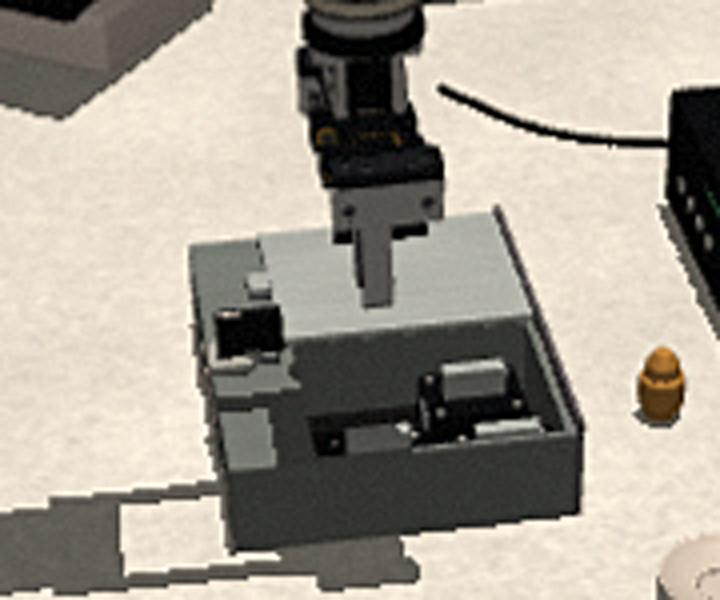

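View pics/t4.png

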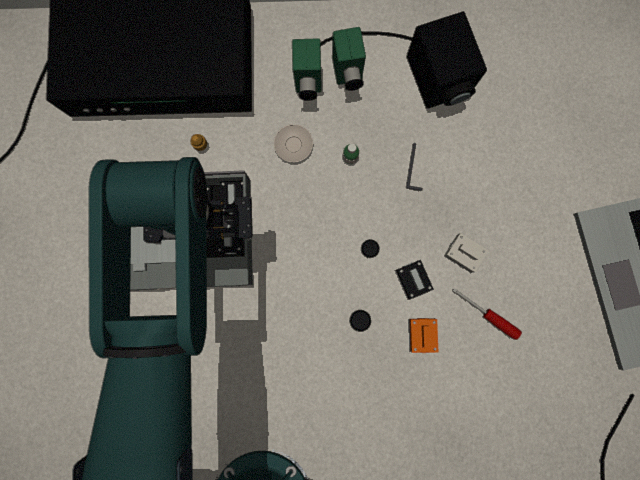

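Three cubes are in. The last is the black one at (413,280).

```bash
python3 - <<'E'
from h import *
plan((.51,-.14,.16),-78)
E
```

```text
shift [ 0.792  0.213 -0.003] turn [-0.   -0.   -0.06] rows 4.9
```

servo_tool --targets "0.4 0.07 0.02 0 0 0 -0.01;0.4 0.2 0.05 0 0 0 -0.02;0.4 0.34 0.09 0 0 0 -0.03;0.4 0.48 0.13 0 0 0 -0.04;0.4 0.62 0.17 0 0 0 -0.05;0.4 0.76 0.21 0 0 0 -0.06;0.4 0.79 0.213 0 0 0 -0.06"

```text
time: 30.55
tool_pos: [0.5071, -0.1436, 0.1565]
ee_rot: [3.136, 0.0, -1.366]
wrist_force: [0.3, 1.1, 0.2]
width: 0.0375
```

```bash
python3 - <<'E'
from h import *
plan((.4581,-.3417,.12),-68.5)
E
```

```text
shift [0.736 0.352 0.148] turn [ 0.002  0.    -0.054] rows 5.0
```

servo_tool --targets "0.4 0.07 0.03 0 0 0 -0.01;0.4 0.2 0.09 0 0 0 -0.02;0.4 0.34 0.16 0.03 0.001 0 -0.03;0.4 0.48 0.23 0.07 0.001 0 -0.04;0.4 0.61 0.29 0.11 0.002 0 -0.05;0.4 0.71 0.34 0.14 0.002 0 -0.054;0.4 0.736 0.352 0.148 0.002 0 -0.054;0.4 0.736 0.352 0.148 0.002 0 -0.054;0.4 0.736 0.352 0.148 0.002 0 -0.054"

```text
time: 31.3
tool_pos: [0.462, -0.3365, 0.1212]
ee_rot: [-3.136, 0.002, -1.193]
wrist_force: [-0.1, 0.1, 0.9]
width: 0.0374
```

```bash
python3 - <<'E'
from h import *
plan((.4581,-.3417,.036),-68.5)
s=snap("side"); crop(s,220,200,380,340,4,"g1.png")
E
```

```text
shift [0.014 0.024 0.34 ] turn [-0.002  0.001  0.001] rows 2.0
```

View pics/g1.png

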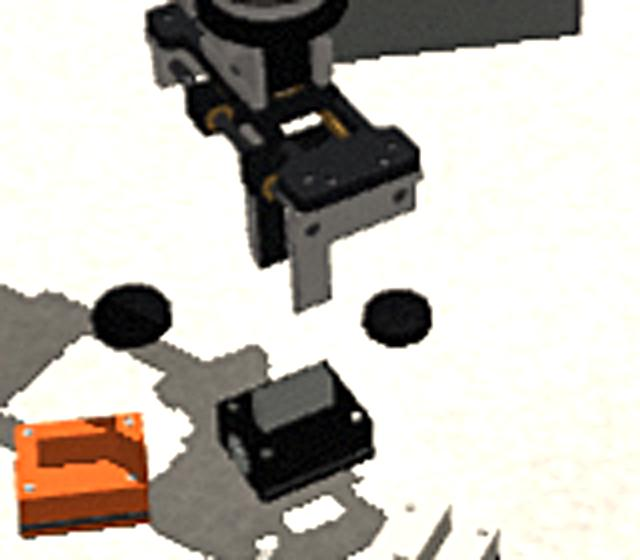

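servo_tool --targets "0.4 0.014 0.024 0.06 -0.001 0 0;0.4 0.014 0.024 0.14 -0.001 0.001 0;0.4 0.014 0.024 0.22 -0.001 0.001 0;0.4 0.014 0.024 0.29 -0.001 0.001 0;0.4 0.014 0.024 0.34 -0.001 0.001 0;0.4 0.014 0.024 0.34 -0.001 0.001 0;0 0.014 0.024 0.34 -0.001 0.001 0;0 0.014 0.024 0.34 -0.001 0.001 0;0 0.014 0.024 0.34 -0.001 0.001 0;0 0.014 0.024 0.34 -0.001 0.001 0;0 0.014 0.024 0.34 -0.001 0.001 0;0 0.014 0.024 0.34 -0.001 0.001 0"

```text
time: 32.35
tool_pos: [0.4591, -0.3434, 0.0392]
ee_rot: [-3.137, -0.006, -1.192]
wrist_force: [-0.5, 2.7, 4.9]
width: 0.0113
```

servo_tool --targets "0 0 0 -0.03 0 0 0;0 0 0 -0.12 0 0 0;0 0 0 -0.22 0 0 0;0 0 0 -0.32 0 0 0;0 0 0 -0.42 0 0 0;0 0 0 -0.49 0 0 0;0 0 0 -0.5 0 0 0;0 0 0 -0.5 0 0 0"

```text
time: 33.02
tool_pos: [0.4584, -0.3436, 0.1641]
ee_rot: [-3.137, -0.007, -1.193]
wrist_force: [0.4, 0.0, -1.4]
width: 0.0119
```

```bash
python3 - <<'E'
from h import *
plan((.51,-.11,.165),-79)
s=snap("side"); crop(s,220,200,380,340,4,"g1.png")
E
```

```text
shift [-0.792 -0.537 -0.007] turn [-0.002 -0.002  0.059] rows 5.7
```

View pics/g1.png

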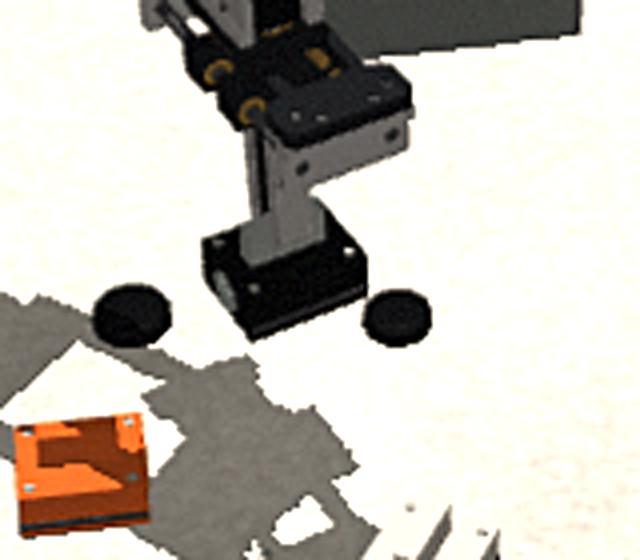

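servo_tool --targets "0 -0.05 -0.03 0 0 0 0.005;0 -0.14 -0.09 0 -0.001 -0.001 0.012;0 -0.25 -0.17 0 -0.001 -0.001 0.02;0 -0.36 -0.25 0 -0.002 -0.002 0.03;0 -0.48 -0.33 0 -0.002 -0.002 0.04;0 -0.6 -0.41 0 -0.002 -0.002 0.05;0 -0.7 -0.48 0 -0.002 -0.002 0.059;0 -0.77 -0.52 0 -0.002 -0.002 0.059;0 -0.792 -0.537 0 -0.002 -0.002 0.059"

```text
time: 33.82
tool_pos: [0.5085, -0.1059, 0.1597]
ee_rot: [3.135, 0.005, -1.374]
wrist_force: [-1.2, -0.9, -0.9]
width: 0.0116
```

```bash
python3 - <<'E'
from h import *
plan((*case(-.04,-.042),.165),-88.9)
E
```

```text
shift [-0.865 -0.378 -0.019] turn [0.002 0.001 0.057] rows 5.7
```

servo_tool --targets "0 -0.05 -0.03 -0.01 0 0 0.005;0 -0.15 -0.08 -0.019 0.001 0 0.012;0 -0.26 -0.13 -0.019 0.001 0 0.02;0 -0.38 -0.18 -0.019 0.002 0.001 0.03;0 -0.51 -0.23 -0.019 0.002 0.001 0.04;0 -0.64 -0.29 -0.019 0.002 0.001 0.05;0 -0.75 -0.34 -0.019 0.002 0.001 0.057;0 -0.83 -0.37 -0.019 0.002 0.001 0.057;0 -0.865 -0.378 -0.019 0.002 0.001 0.057;0 -0.865 -0.378 -0.019 0.002 0.001 0.057;0 -0.865 -0.378 -0.019 0.002 0.001 0.057"

```text
time: 34.73
tool_pos: [0.5603, 0.1199, 0.166]
ee_rot: [-3.14, -0.003, -1.557]
wrist_force: [-0.4, -0.0, -2.1]
width: 0.0117
```

```bash
python3 - <<'E'
from h import *
plan((*case(-.04,-.042),.05),-88.9)
s=snap("side"); crop(s,220,80,400,230,4,"g1.png")
E
```

```text
shift [-0.021  0.007  0.464] turn [-0.    -0.001 -0.002] rows 2.8
```

View pics/g1.png

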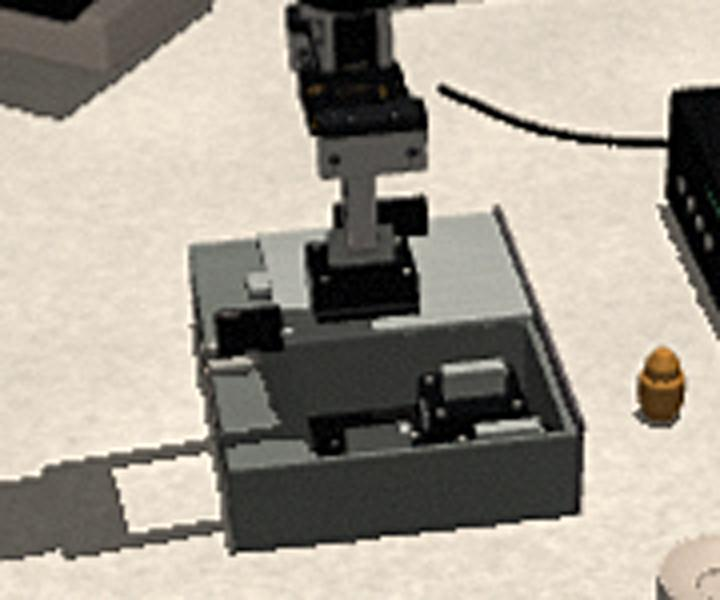

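Held level. I correct the lateral error first, then descend.

servo_tool --targets "0 -0.021 0.007 0 0 -0.001 -0.002;0 -0.021 0.007 0.03 0 -0.001 -0.002;0 -0.021 0.008 0.1 0 -0.001 -0.002;0 -0.021 0.009 0.17 0 -0.001 -0.002;0 -0.021 0.01 0.24 0 -0.001 -0.002;0 -0.021 0.011 0.31 0 -0.001 -0.002;0 -0.021 0.012 0.37 0 -0.001 -0.002;0 -0.021 0.012 0.42 0 -0.001 -0.002;0 -0.021 0.012 0.45 0 -0.001 -0.002;0 -0.021 0.012 0.464 0 -0.001 -0.002;0 -0.021 0.012 0.464 0 -0.001 -0.002;0 -0.021 0.012 0.464 0 -0.001 -0.002"

```text
time: 35.78
tool_pos: [0.5587, 0.1261, 0.0519]
ee_rot: [-3.137, 0.002, -1.551]
wrist_force: [-0.2, 0.2, -0.8]
width: 0.0116
```

```bash
python3 - <<'E'
from h import *
plan((*case(-.04,-.042),.0455),-88.9)
E
```

```text
shift [ 0.006 -0.     0.026] turn [-0.002  0.001  0.   ] rows 0.2
```

servo_tool --targets "0 0.005 0 0.008 -0.001 0.001 0;0 0.005 0 0.016 -0.001 0.001 0;0 0.005 0 0.022 -0.001 0.001 0;0 0.005 0 0.026 -0.001 0.001 0;0 0.005 0 0.026 -0.001 0.001 0;0 0.005 0 0.026 -0.001 0.001 0"

```text
time: 36.28
tool_pos: [0.5584, 0.1251, 0.0453]
ee_rot: [-3.14, -0.001, -1.55]
wrist_force: [-0.7, 0.5, 1.6]
width: 0.0114
```

servo_tool --targets "0.25 0 0 0 0 0 0;0.25 0 0 0 0 0 0;0.25 0 0 0 0 0 0;0.25 0 0 0 0 0 0;0.25 0 0 -0.05 0 0 0;0.25 0 0 -0.15 0 0 0;0.25 0 0 -0.3 0 0 0;0.25 0 0 -0.42 0 0 0;0.25 -0.1 0.2 -0.5 0 0 0;0.25 -0.2 0.4 -0.5 0 0 0;0.25 -0.3 0.55 -0.5 0 0 0;0.25 -0.3 0.6 -0.5 0 0 0"

```text
time: 37.28
tool_pos: [0.4094, 0.1966, 0.1713]
ee_rot: [-3.138, 0.0, -1.551]
wrist_force: [-0.1, 0.3, 0.2]
width: 0.0237
```

```bash
python3 - <<'E'
from h import *
s=snap("side"); crop(s,220,80,400,230,4,"g1.png")
s=snap("top","t5.png"); crop(s,95,160,265,300,4,"t5c.png")
E
```

```text
(no output)
```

View pics/g1.png

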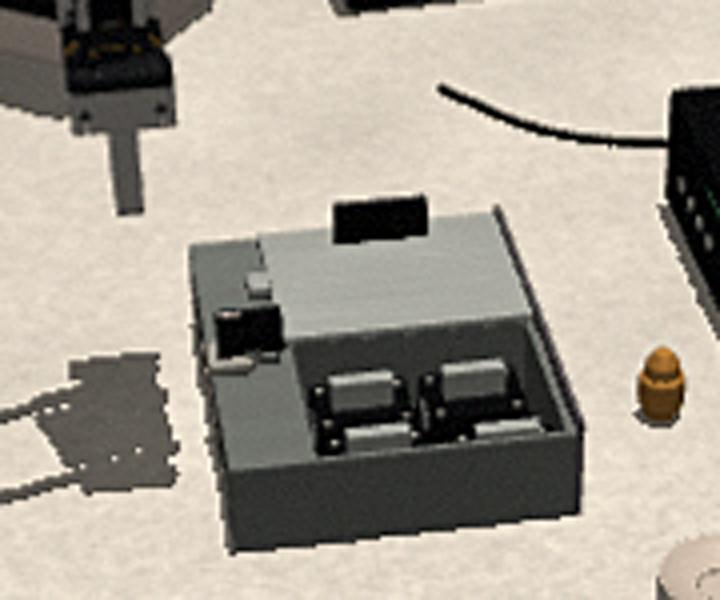

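View pics/t5c.png

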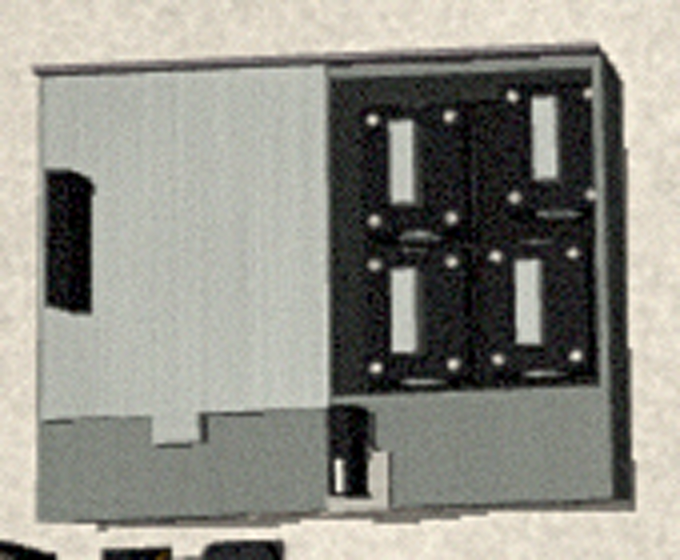

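```bash
python3 - <<'E'
from h import *
s=snap("top")
Q={"c1":[(512,96),(588,94),(514,197),(591,194)],"c2":[(372,120),(449,116),(374,220),(452,217)],"c3":[(496,256),(572,253),(498,359),(575,355)],"c4":[(374,265),(451,262),(375,367),(453,364)]}
F={"c1":(543,138),"c2":(401,162),"c3":(527,302),"c4":(404,310)}
inv=np.array([[np.cos(A_),np.sin(A_)],[-np.sin(A_),np.cos(A_)]])
g=lambda p,z: (inv@(p2w(s,[p[0]/4+95-.375,p[1]/4+160-.375],z)[0,:2]-O_)*1000).round(1)
for k in Q:
    w=np.array([g(p,.036) for p in Q[k]]); v=w[0]-w[2]
    print(k,w.mean(0).round(1),"fin",g(F[k],.058),"yaw",np.degrees(np.arctan2(v[1],v[0])).round(1))
E
```

```text
c1 [  49.2 -119.1] fin [  48.7 -118.8] yaw -0.2
c2 [ 39.9 -42.6] fin [ 39.1 -42.5] yaw 0.3
c3 [ -38.7 -108.3] fin [ -39.3 -108.2] yaw -0.1
c4 [-40.4 -42.1] fin [-40.6 -42.8] yaw -0.3
```

Three cubes are at their planned spots, but cube 1 reads (49,-119), about 10 mm off and close to the corner. I'll check from both views that it is flat.

```bash
python3 - <<'E'
from h import *
s=snap("top"); crop(s,180,170,255,262,8,"t6c.png")
s=snap("side"); crop(s,295,155,375,200,9,"s6c.png")
E
```

```text
(no output)
```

View pics/t6c.png

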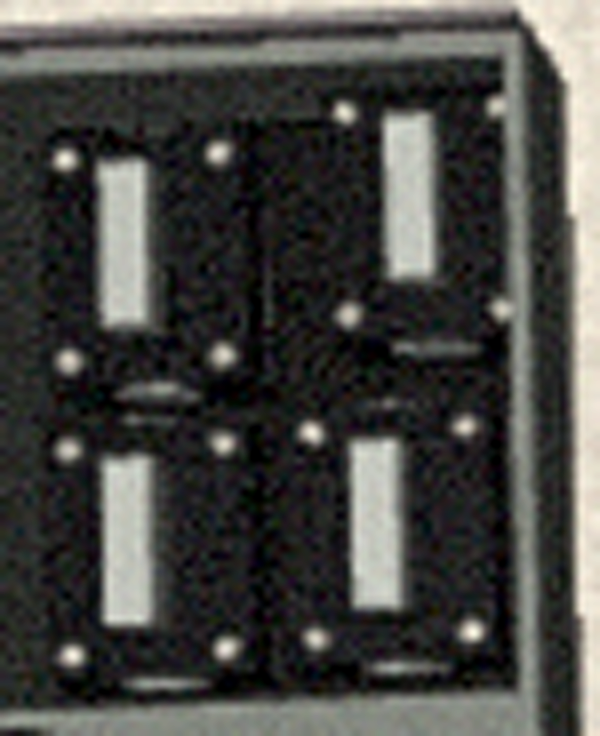

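View pics/s6c.png

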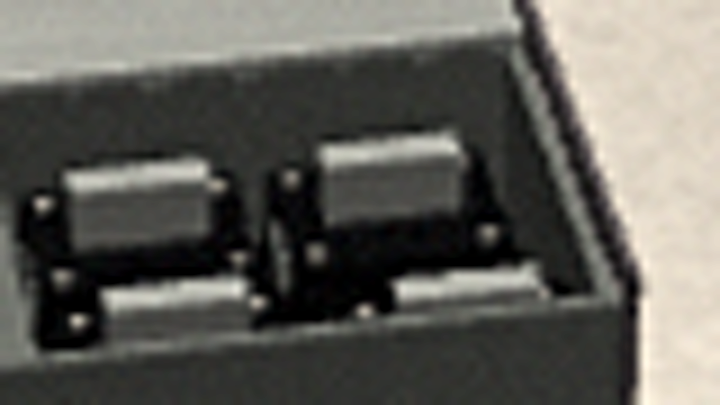

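```bash
python3 - <<'E'
from h import *
s=snap("side"); t=snap("top")
def proj(cx,cy,z,sn,u0,v0,f):
    P=[(*case((cx+dx)/1000,(cy+dy)/1000),z) for dx,dy in((-22,6),(22,6),(22,-6),(-22,-6))]
    return ((w2p(sn,P)-[u0,v0]+.5)*f-.5).round(0).astype(int).tolist()
for k,(cx,cy) in {"c1":(49,-118.5),"c1b":(49,-117),"c3":(-39,-108),"c2":(39.5,-42.5),"c4":(-40.5,-42.5)}.items():
    print(k,"side",proj(cx,cy,.058,s,295,155,9),"top",proj(cx,cy,.058,t,180,170,8))
E
```

```text
c1 side [[386, 278], [528, 263], [536, 285], [394, 300]] top [[385, 277], [381, 116], [426, 114], [430, 275]]
c1b side [[386, 275], [527, 260], [535, 282], [393, 297]] top [[379, 278], [375, 116], [420, 114], [424, 276]]
c3 side [[95, 290], [238, 274], [245, 296], [101, 312]] top [[353, 607], [349, 442], [394, 440], [398, 605]]
c2 side [[312, 147], [449, 133], [457, 153], [319, 168]] top [[101, 325], [99, 163], [143, 161], [146, 323]]
c4 side [[61, 173], [199, 159], [205, 180], [66, 194]] top [[106, 624], [103, 459], [148, 457], [151, 622]]
```

Cube 1's fin in the side view fits a cube standing on the floor, to about 1 px and with the same small offset as cube 3. So it is flat and just close to the walls, and well under the cover. Now I close the cover.

```bash
python3 - <<'E'
from h import *
plan((.5965,.291,.16),-88.9)
E
```

```text
shift [-0.369 -0.747  0.04 ] turn [-0. -0.  0.] rows 5.0
```

servo_tool --targets "0.45 -0.05 -0.1 0 0 0 0;0.45 -0.12 -0.24 0 0 0 0;0.45 -0.2 -0.4 0 0 0 0;0.45 -0.28 -0.56 0.01 0 0 0;0.45 -0.34 -0.69 0.02 0 0 0;0.45 -0.369 -0.745 0.04 0 0 0;0.45 -0.369 -0.747 0.04 0 0 0;0.45 -0.369 -0.747 0.04 0 0 0;0.45 -0.369 -0.747 0.04 0 0 0"

```text
time: 38.38
tool_pos: [0.5951, 0.2906, 0.1591]
ee_rot: [3.141, -0.002, -1.552]
wrist_force: [-0.8, -0.8, -0.2]
width: 0.0428
```

```bash
python3 - <<'E'
from h import *
plan((.5965,.291,.081),-88.9)
s=snap("side"); crop(s,220,60,400,210,4,"g1.png")
E
```

```text
shift [-0.002 -0.006  0.313] turn [ 0.    -0.001 -0.   ] rows 1.9
```

View pics/g1.png

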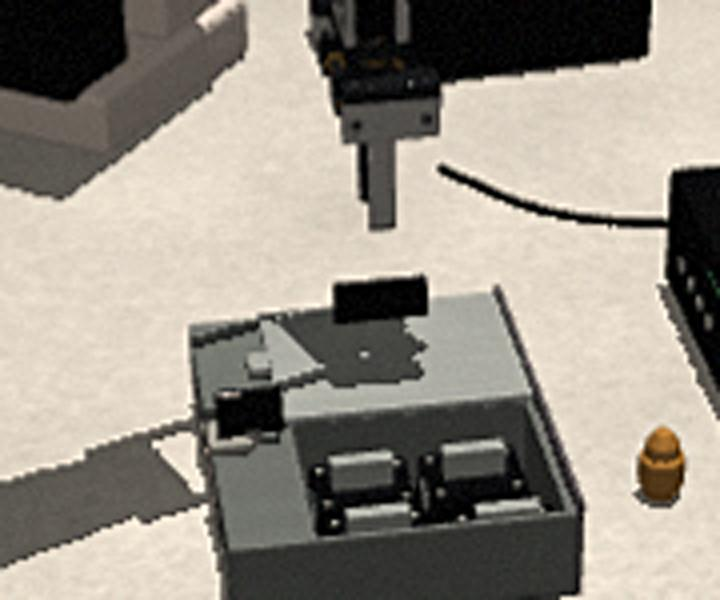

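servo_tool --targets "0.45 -0.002 0 0.08 0 0 0;0.45 -0.002 0 0.17 0 0 0;0.45 -0.002 0 0.26 0 0 0;0.45 -0.002 0 0.313 0 0 0;0.45 -0.002 0 0.313 0 0 0;0 -0.002 0 0.313 0 0 0;0 -0.002 0 0.313 0 0 0;0 -0.002 0 0.313 0 0 0;0 -0.002 0 0.313 0 0 0;0 -0.002 0 0.313 0 0 0;0 -0.002 0 0.313 0 0 0"

```text
time: 39.35
tool_pos: [0.5959, 0.2909, 0.0829]
ee_rot: [-3.139, -0.003, -1.551]
wrist_force: [-0.8, -3.7, 4.2]
width: 0.0118
```

servo_tool --targets "0 0.03 0 0 0 0 0;0 0.08 0 0 0 0 0;0 0.14 0 0 0 0 0;0 0.2 0 0 0 0 0;0 0.26 0 0 0 0 0;0 0.32 0 0 0 0 0;0 0.38 0 0 0 0 0;0 0.44 0 0 0 0 0;0 0.5 0 0 0 0 0;0 0.55 0 0 0 0 0;0 0.575 0 0 0 0 0;0 0.583 0 0 0 0 0"

```text
time: 40.35
tool_pos: [0.5984, 0.1459, 0.0829]
ee_rot: [-3.139, 0.002, -1.552]
wrist_force: [-1.4, 5.9, 5.0]
width: 0.0118
```

servo_tool --targets "0 0.005 0 0 0 0 0;0 0.008 0 0 0 0 0;0 0.008 0 0 0 0 0;0 0.008 0 0 0 0 0"

```text
time: 40.68
tool_pos: [0.5985, 0.1459, 0.0829]
ee_rot: [-3.139, 0.003, -1.55]
wrist_force: [-1.0, 6.0, 4.8]
width: 0.0119
```

The cover moved 145 mm and rests against its stop. Release and go to the knob.

servo_tool --targets "0.4 -0.008 0 0 0 0 0;0.4 -0.008 0 0 0 0 0;0.4 -0.008 0 0 0 0 0;0.4 -0.008 0 -0.1 0 0 0;0.4 -0.008 0 -0.22 0 0 0;0.4 -0.008 0 -0.28 0 0 0;0.4 0 0.15 -0.28 0 0 0;0.4 0 0.3 -0.28 0 0 0;0.4 0.006 0.43 -0.28 0 0 0;0.4 0.008 0.46 -0.28 0 0 0;0.4 0.008 0.46 -0.28 0 0 0;0.4 0.008 0.46 -0.28 0 0 0"

```text
time: 41.68
tool_pos: [0.4836, 0.1397, 0.1514]
ee_rot: [-3.14, -0.001, -1.551]
wrist_force: [-0.8, -0.1, -1.0]
width: 0.0377
```

```bash
python3 - <<'E'
from h import *
plan((.483,.1437,.083),-88.9)
s=snap("side"); crop(s,240,80,400,230,4,"g1.png")
E
```

```text
shift [-0.016  0.002  0.274] turn [-0.001 -0.     0.   ] rows 1.6
```

View pics/g1.png

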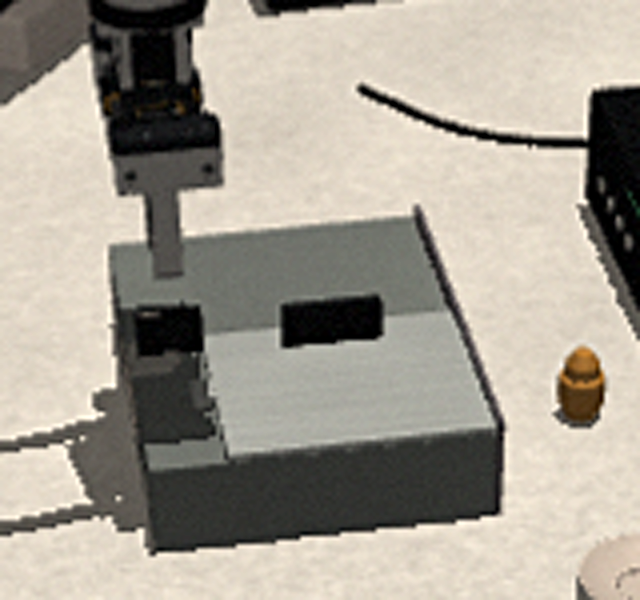

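servo_tool --targets "0.4 -0.016 0.002 0.07 0 0 0;0.4 -0.016 0.002 0.16 0 0 0;0.4 -0.016 0.002 0.24 0 0 0;0.4 -0.016 0.002 0.274 0 0 0;0.4 -0.016 0.002 0.274 0 0 0;0 -0.016 0.002 0.274 0 0 0;0 -0.016 0.002 0.274 0 0 0;0 -0.016 0.002 0.274 0 0 0;0 -0.016 0.002 0.274 0 0 0;0 -0.016 0.002 0.274 0 0 0;0 -0.016 0.002 0.274 0 0 0"

```text
time: 42.65
tool_pos: [0.4835, 0.144, 0.0841]
ee_rot: [-3.138, -0.001, -1.551]
wrist_force: [0.2, -0.7, 3.4]
width: 0.0118
```

servo_tool --targets "0 0 0 0 0 0 -0.03;0 0 0 0 0 0 -0.06;0 0 0 0 0 0 -0.09;0 0 0 0 0 0 -0.12;0 0 0 0 0 0 -0.15;0 0 0 0 0 0 -0.18;0 0 0 0 0 0 -0.21;0 0 0 0 0 0 -0.24;0 0 0 0 0 0 -0.27;0 0 0 0 0 0 -0.3;0 0 0 0 0 0 -0.3;0 0 0 0 0 0 -0.3"

```text
time: 43.65
tool_pos: [0.4834, 0.1441, 0.0841]
ee_rot: [-3.14, -0.003, -0.61]
wrist_force: [1.3, 0.2, 5.5]
width: 0.0119
```

servo_tool --targets "0 0 0 0 0 0 -0.03;0 0 0 0 0 0 -0.06;0 0 0 0 0 0 -0.09;0 0 0 0 0 0 -0.12;0 0 0 0 0 0 -0.15;0 0 0 0 0 0 -0.18;0 0 0 0 0 0 -0.2;0 0 0 0 0 0 -0.206;0 0 0 0 0 0 -0.206;0 0 0 0 0 0 -0.206"

```text
time: 44.48
tool_pos: [0.4833, 0.1442, 0.0841]
ee_rot: [3.141, -0.003, 0.036]
wrist_force: [-0.7, -0.2, 6.2]
width: 0.0118
```

servo_tool --targets "0.4 0 0 0 0 0 0;0.4 0 0 0 0 0 0;0.4 0 0 0 0 0 0;0.4 0 0 0 0 0 0;0.4 0 0 -0.15 0 0 0;0.4 0 0 -0.3 0 0 0;0.4 0 0 -0.4 0 0 0;0.4 -0.1 0.2 -0.4 0 0 0;0.4 -0.2 0.36 -0.4 0 0 0;0.4 -0.3 0.5 -0.4 0 0 0;0.4 -0.4 0.6 -0.4 0 0 0;0.4 -0.4 0.6 -0.4 0 0 0"

```text
time: 45.48
tool_pos: [0.3857, -0.0124, 0.1826]
ee_rot: [3.139, 0.001, 0.036]
wrist_force: [1.2, 0.7, -0.3]
width: 0.0376
```

```bash
python3 - <<'E'
from h import *
s=snap("side","s9.png")
s=snap("top"); crop(s,95,160,265,300,4,"t9c.png"); cv2.imwrite("pics/t9.png",s["image"][:,:,::-1])
print(get_obs()["width"],get_obs()["wrist_force"])
E
```

```text
0.0376225234712539 [0.5454729  0.83565884 0.65229583]
```

View pics/t9c.png

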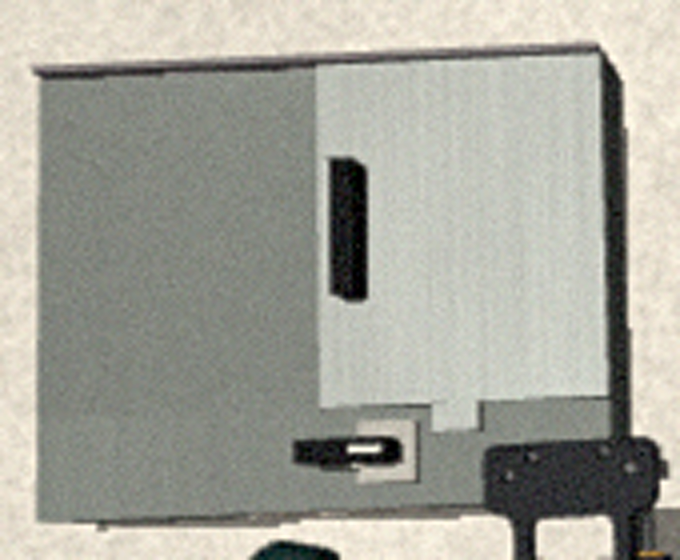

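View pics/t9.png

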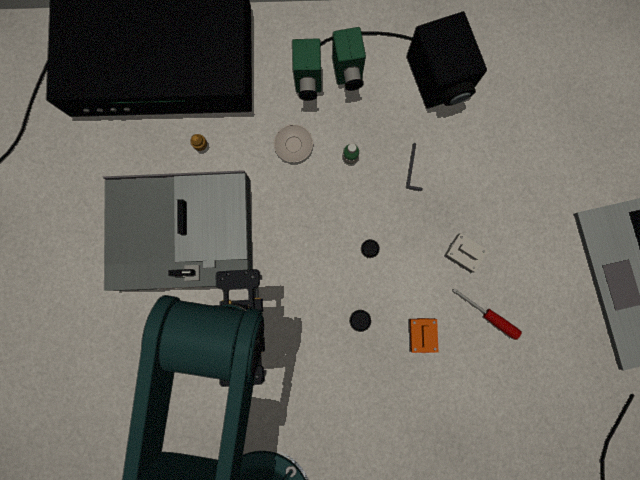

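View pics/s9.png

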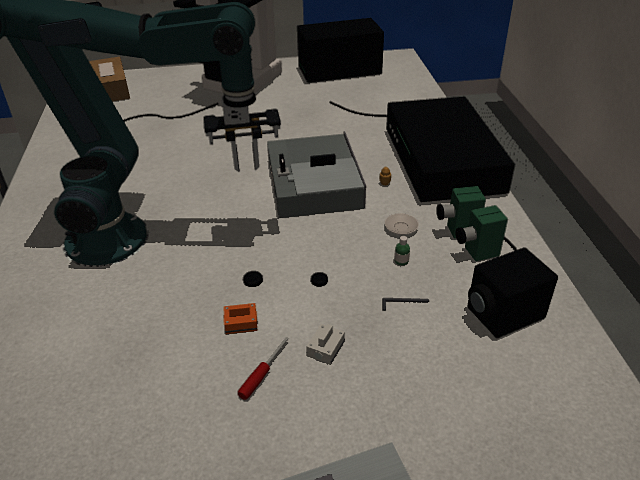

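The cover is shut (handle at 182,217) and the knob bar (182,272) and its tongue sit as at the start. Caps, dish, bottle, lens, hex key and driver are at their original pixels, and the robot touches nothing. Handing in.

```bash
python3 - <<'E'
from bench import robot
print(robot.close_job())
E
```

```text
the job is handed in; nothing more can be done
None
```

I put all four black filter cubes into the case, then shut and clamped the cover. The order was as asked: free the knob, open the cover to its stop, place the cubes, shut the cover, turn the knob back.

- **Case:** the cover travelled 145 mm back to its stop. The knob bar and tongue look the same as in the first picture. The run took about 46 s.
- **Cubes:** just before closing, three cubes stood within about 1.5 mm of their planned spots. Cube 1 was about 10 mm off, against the far -y corner. Its measured edge came out about 2 mm beyond the wall, which I put down to measurement error. Both views showed it flat on the floor and clear of the cover, so I left it there.
- **Bench:** by eye, the other small things are where they were, including the orange and white look-alikes. The gripper was open and touching nothing when I handed in.

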